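# Set up the finishing station

### The arm

A 7-joint arm with a two-finger parallel gripper is mounted at the origin on the work surface. World frame = base frame: x ahead of the robot, y to its left, z up, the work surface at z = 0. Lengths are in m, angles in rad, forces in N, time in s.
With the tool pointing down it reaches from about 0.4 to 0.925 m from the base axis. Payload 5.6 kg.
Tool frame: the origin (TCP) lies at the very end of the fingers, on their centre line; the grasp point (between the pads) lies 19 mm behind it; y points along the fingers, x is the direction in which the jaws open and shut, and the axes are right-handed (so a half turn about y gives the same grasp; the last joint's range is limited). The gripper opens to 85 mm and grips with 20 to 120 N. Pads are 22 mm wide; open, the fingers measure 114 mm over their backs; the gripper's body (76 mm by 85 mm) begins 54 mm behind the grasp point. The pads swing forward as they close: fully open they stand 13 mm farther back than shut.
Start: joints at [1.076, 0.468, -0.012, 1.603, 0.006, 1.071, -0.056], TCP at [0.284, -0.585, 0.231] pointing down, gripper open.
Joint ranges: [-2.53, 2.53], [-0.31, 2.02], [-1.57, 1.55], [0.28, 2.44], [-1.29, 4.43], [0.15, 1.84], [-2.92, 2.92]. Speed limits (rad/s): [2.57, 2.57, 3.14, 3.14, 3.14, 3.14, 3.14].

### API

Orientations are given as [roll, pitch, yaw] about the fixed x, y, z axes, in that order (R = Rz(yaw) Ry(pitch) Rx(roll)).
In Python, from workcell import manip, cams, ticket, finder gives the robot as it stands. The module is installed in compiled form; this text tells all that it offers.
- The arm moves only by the tool carry_out, never from a script. Its argument "increments" is a list of rows, each a list of 2 entries, a list of its own where there are three numbers: the shift along the tool's x, y, z in cm, then the turn about the tool's y in degrees. In form: [[[dx, dy, dz], roll], ...]. A call has 1 to 10 rows; each row shifts and turns the commanded pose from where the row before left it, along the tool's axes as they then stand; what a row does not reach is not made up. A row lasts 1/8 s, in which the tool goes at most 62.5 mm and 10.7 degrees, less where a joint would pass 70% of its speed; a pose out of reach is approached as far as the arm can. A call is refused whole if a number of a shift passes 6.25 or a number of a turn 10.7, either way. A call with a gripper value outside its range is refused whole. "hand" is the opening, from -1 (shut) to 1 (fully open), set as the call begins (left out, the last holds). The fingers move at their own pace and stop on an object; "force" is the grip in N (left out, the last holds). Time passes only in rows, so rows that do not move let the fingers close. It gives the time, the measured TCP pose, the force and the opening at its end, in the units of the state.
- manip.state(): the state, without advancing time (a new reading comes with each control period).
- cams.snapshot(name): name is "scene" or "side" or "wrist"; returns the picture (400x640x3 uint8, red, green, blue); there is no depth.
- cams.camera_model(name): a dict with "K" (3x3 intrinsics, pixels), "world_from_camera" (4x4, takes a point from camera to world coordinates). Camera axes: x right, y up, looking along -z (the intrinsics and any distortion apply to the point x, -y, -z); pixel columns grow to the right and rows downward; lengths in m; the calibration is good to about 2 mm. A picture is of the moment at which its call begins: read the wrist's pose just before it. camera_model takes no time and is no camera call; for the wrist camera it gives the pose at the moment of the call.
- ticket.close_job(): hands the job in, once; it reports no verdict.
Trained networks look in the newest picture that a camera, given by its name, has taken for a name from the list of things; names that differ only in an ending like _2 or _b are one class to them, and where a whole thing is asked for, a point or a joint stands for the part that bears it (a point fixed in the world has none). Each returns a list of dicts, best first, with "p" (0 to 1); they miss things now and then, are a little off and sometimes report something else, mostly with a low value. They report only what shows in the picture. A call takes as long as a camera call. They do not tell look-alikes from the thing itself.
- finder.boxes_of(camera, thing): "xy" ([column, row] in pixels, amid what is visible of it).
- finder.mark_of(camera, thing): "xy" ([column, row] in pixels: a listed point, or the origin of a listed thing).
The state is a dict: "t": time; "joint_pos": joint angles; "dq": joint speeds; "effort": joint torques, N m; "eef_pos": TCP position; "eef_rot": TCP orientation; "force": force on the tool from outside, world axes, zero at the start; "moment": the same for the moment, N m; "grip_width": finger opening in m.
Only numpy, scipy, OpenCV 4.12 (cv2) and the standard library are available. Lean on these libraries where they do the work, as an engineer would, in place of code of your own. Each camera call takes 0.05 s, during which the arm holds its last target. There are 200 camera calls.

### The job

Set up the finishing station: on the wooden board stand the salt dish on the middle ring, the squeeze bottle on the ring to its left and the pepper mill on the ring to its right (left and right as seen from the robot), each upright and centred in its ring. Stand the butter pot in the middle of the warming plate's round hotplate and put its lid properly on top of it. Keep the salt dish level so that nothing spills, and leave the jar, the ring mould and the spatula where they are.

Things in the scene. Friction and masses are not known exactly. Their poses are not given: they have to be found in the camera images.
- board: Fixed light wooden serving board, 130 mm in x (depth), 280 mm along its own y (length), 18 mm thick, with three dark ring marks of 74 mm diameter in a row on its top. Origin at the centre of its underside, z up. Its +y points to the left as seen from the robot (it is turned by at most 0.25 rad). Ring centres in the board's frame: left (0, +95), middle (0, 0), right (0, -95) mm; top at z = 18 mm.
- warmer: Fixed warming plate: aluminium block 150 x 150 x 28 mm with a dark round hotplate of 100 mm diameter in the middle that stands 8 mm proud, so its top is at 36 mm. Origin at the centre of its underside, z up. The hotplate's centre is straight above the origin.
- pot: Small open steel butter pot: round and upright, 60 mm outside diameter, 55 mm inside, 60 mm tall, with one flat dark handle 14 mm wide and 5 mm thick, at 50 mm height, that sticks out along the pot's own -x to 102 mm from its axis. Origin at the centre of the round part's underside, z up. 0.18 to 0.35 kg.
- lid: Steel lid of the pot: disc of 68 mm diameter, 4 mm thick (6 to 10 mm above its underside), with a round plug below it (6 mm deep, 47 mm diameter, tapering to 38 mm) that drops into the pot's mouth, and a black upright cylindrical knob of 20 mm diameter from 10 to 38 mm height. Lies with its knob up. Origin at the centre of the plug's underside, z up; seated on the pot it lies 54 mm above the pot's origin. 80 g.
- bottle: Squeeze bottle (rigid, cream yellow, white cap and pointed nozzle), round, 50 mm diameter up to 92 mm height, 128 mm tall with the nozzle, upright. Origin at the centre of its underside, z up. 0.15 to 0.31 kg.
- mill: Wooden pepper mill, round, upright, 113 mm tall: foot of 50 mm diameter up to 20 mm height, straight waist of 36 mm diameter from 30 to 75 mm, head of 46 mm diameter above it. Origin at the centre of its underside, z up. 0.14 to 0.28 kg.
- dish: White ceramic salt dish, round and open, 60 mm outside diameter (58 mm at the foot), 40 mm tall, 4 mm wall, without a handle, upright. Origin at the centre of its underside, z up. 0.10 to 0.21 kg.
- jar: Bystander: amber glass jar with a steel cap, 68 mm diameter, 90 mm tall, loose. Origin at the centre of its underside, z up.
- mould: Bystander: open steel ring mould, 80 mm diameter, 45 mm tall, loose. Origin at the centre of its underside, z up.
- spatula: Bystander: spatula lying on the table beyond the board and the warming plate, roughly along the table's far edge, about 260 mm long, blade to the left, loose. Origin on its underside.
Mind the look-alikes: they are no part of the job. Leave any red look-alike of the lid alone.

How it is judged:
By the outcome, as a careful person would: the job done as asked, in the order asked, and still so for the second after the job is handed in, with the robot touching nothing.
It also fails if it takes over 144 s, if anything falls off the work surface, if the arm or the gripper's body presses on something with over 40 N, if the wrist force passes 120 N, or if a joint passes its speed limit or range.

## Working session

There is one attempt and no reset: what is moved stays moved. The work goes in short steps, Python scripts to look and compute and a tool call to move; the robot and the scene stay as the last step left them, time stands still between calls to the robot, and variables do not carry over. Pictures are saved under pics/ and viewed, about 12 in all and at most 16, crops included, and the job is handed in when it is done.

Besides the shell and the picture viewer there is one more tool, called after "Call:" by a JSON object that holds its "name" and its "arguments", one argument or row to a line. carry_out: Moves the arm, as the interface text tells. Its arguments: {"type":"object","properties":{"increments":{"type":"array"},"hand":{"type":"number"},"force":{"type":"number"}},"required":["increments"]}

```bash
mkdir -p pics; cat > h.py <<'E'
import numpy as np, cv2
from workcell import manip, cams, ticket, finder
def snap(n,f=None):
    im=cams.snapshot(n)
    if f: cv2.imwrite('pics/'+f,im[:,:,::-1])
    return im
def ray(n,xy,z,m=None):
    m=m or cams.camera_model(n);K=np.array(m['K']);T=np.array(m['world_from_camera'])
    d=np.linalg.solve(K,[xy[0],xy[1],1]);d=T[:3,:3]@(d*[1,-1,-1]);o=T[:3,3]
    return o+d*(z-o[2])/d[2]
def proj(n,p,m=None):
    m=m or cams.camera_model(n);K=np.array(m['K']);T=np.array(m['world_from_camera'])
    c=T[:3,:3].T@(np.array(p)-T[:3,3]);q=K@(c*[1,-1,-1]);return q[:2]/q[2]
E
python3 - <<'E'
from h import *
np.set_printoptions(precision=3,suppress=True)
s=manip.state();print(s['eef_pos'],s['eef_rot'],s['grip_width'],s['t'])
for c in('scene','side'):
    m=cams.camera_model(c);print({k:(np.array(v) if not isinstance(v,str) else v) for k,v in m.items()})
    snap(c,c+'0.png')
    for t in 'board warmer pot lid bottle mill dish jar mould spatula'.split():
        r=finder.mark_of(c,t)
        print(c,t,[(np.round(a['xy'],1).tolist(),round(a['p'],2),ray(c,a['xy'],0)[:2].round(3).tolist()) for a in r[:3]])
E
```

```text
[ 0.283 -0.584  0.23 ] [-1.571  0.002 -1.119] 0.0853450349060768 0.0
{'K': array([[378.082,   0.   , 322.017],
       [  0.   , 378.082, 199.338],
       [  0.   ,   0.   ,   1.   ]]), 'world_from_camera': array([[-0.868, -0.317,  0.383,  0.993],
       [ 0.497, -0.577,  0.648,  0.723],
       [ 0.016,  0.753,  0.658,  0.778],
       [ 0.   ,  0.   ,  0.   ,  1.   ]])}
scene board [([275.5, 185.0], 0.57, [0.638, -0.178]), ([232.3, 194.5], 0.52, [0.777, -0.199])]
scene warmer [([338.2, 248.1], 0.9, [0.602, 0.154])]
scene pot [([361.1, 193.9], 0.69, [0.418, -0.006])]
scene lid [([435.2, 247.8], 0.85, [0.368, 0.282]), ([388.8, 230.8], 0.69, [0.441, 0.168]), ([422.9, 220.2], 0.52, [0.325, 0.182])]
scene bottle [([421.0, 300.9], 0.91, [0.516, 0.393])]
scene mill [([285.2, 137.7], 0.52, [0.486, -0.422]), ([277.3, 281.7], 0.42, [0.794, 0.174])]
scene dish [([320.9, 164.0], 0.72, [0.451, -0.208])]
scene jar [([236.2, 223.3], 0.88, [0.811, -0.071]), ([418.8, 304.3], 0.56, [0.527, 0.398]), ([388.5, 232.5], 0.5, [0.445, 0.173])]
scene mould [([231.1, 193.7], 0.63, [0.779, -0.205])]
scene spatul
[... 406 characters left out ...]
mer [([257.1, 230.9], 0.97, [0.603, 0.157])]
side pot [([352.1, 227.7], 0.6, [0.434, -0.011]), ([205.3, 198.5], 0.33, [0.799, 0.163])]
side lid [([303.5, 266.5], 0.88, [0.437, 0.168]), ([290.5, 312.8], 0.78, [0.37, 0.281]), ([338.1, 293.1], 0.64, [0.329, 0.175])]
side bottle [([199.7, 305.0], 0.55, [0.525, 0.394])]
side mill [([422.1, 155.4], 0.66, [0.476, -0.419]), ([352.2, 231.1], 0.59, [0.427, -0.001])]
side dish [([394.3, 191.4], 0.76, [0.438, -0.208]), ([421.0, 151.7], 0.56, [0.489, -0.435])]
side jar [([270.2, 159.9], 0.65, [0.803, -0.085])]
side mould [([302.2, 143.7], 0.75, [0.794, -0.218])]
side spatula [([203.0, 201.0], 0.89, [0.795, 0.173]), ([304.3, 264.8], 0.18, [0.439, 0.163])]
```

View pics/scene0.png

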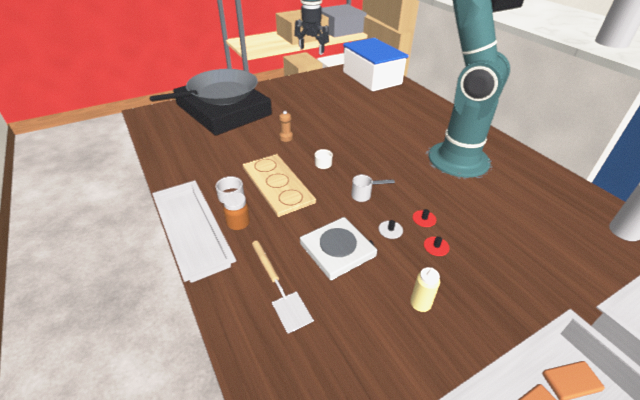

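View pics/side0.png

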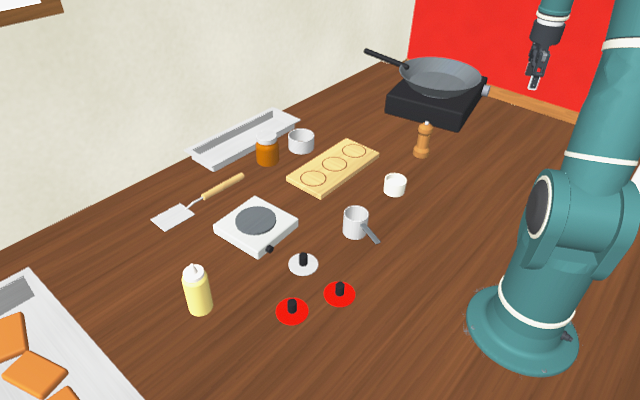

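Both views agree. The true steel lid is at scene px (391,229), with the red look-alikes at (425,218) and (437,246). The dish is at (324,158), pot (361,188) with its handle toward the robot, bottle (425,290), mill (286,126), board centre (278,182) and hotplate (338,242). Next I'll refine the positions by fitting model silhouettes in both cameras.

```bash
cat > fit.py <<'E'
from h import *
from scipy.optimize import least_squares
a=np.linspace(0,2*np.pi,40)
def hull(c,m,xy,prof):
    P=[proj(c,[xy[0]+r*np.cos(t),xy[1]+r*np.sin(t),z],m) for r,z in prof for t in a]
    return cv2.convexHull(np.array(P,np.float32))[:,0]
PR={'dish':[(.029,0),(.03,.04)],'bottle':[(.025,0),(.025,.092),(.004,.128)],'mill':[(.025,0),(.025,.02),(.023,.08),(.02,.113)],
 'pot':[(.03,0),(.03,.06)],'lid':[(.034,.006),(.034,.010)],'warmer':[(.05,.036)]}
def cen(h):
    S=8;M=np.zeros((400*S//2,640*S//2),np.uint8)
    mm=cv2.moments(h);return np.array([mm['m10'],mm['m01']])/mm['m00']
def mask(c,im,h):
    g=np.full(im.shape[:2],cv2.GC_BGD,np.uint8);hi=h.round().astype(np.int32)
    f=np.zeros_like(g);cv2.fillConvexPoly(f,hi,1)
    k=lambda n:np.ones((n,n),np.uint8)
    g[cv2.dilate(f,k(17))>0]=cv2.GC_PR_BGD;g[f>0]=cv2.GC_PR_FGD
    e=cv2.erode(f,k(7));g[e>0]=cv2.GC_FGD
    ys,xs=np.where(f);y0,x0=max(ys.min()-25,0),max(xs.min()-25,0);y1,x1=ys.max()+25,xs.max()+25
    sub=g[y0:y1,x0:x1].copy();cv2.grabCut(np.ascontiguousarray(im[y0:y1,x0:x1]),sub,None,np.zeros((1,65)),np.zeros((1,65)),4,cv2.GC_INIT_WITH_MASK)
    o=np.zeros_like(g);o[y0:y1,x0:x1]=((sub==1)|(sub==3));return o,f
def fit(t,xy,ims,cs=('scene','side')):
    xy=np.array(xy,float)
    for c in cs:
        m=cams.camera_model(c);im=ims[c]
        p=xy.copy()
        for _ in range(4):
            h=hull(c,m,p,PR[t]);o,f=mask(c,im,h)
            mm=cv2.moments(o,True);q=np.array([mm['m10'],mm['m01']])/mm['m00']
            p=least_squares(lambda v:cen(hull(c,m,v,PR[t]))-q,p,diff_step=1e-3,x_scale=.1).x
        print(t,c,p.round(4),'area',int(o.sum()),int(cv2.contourArea(h)))
E
python3 - <<'E'
from fit import *
ims={c:cv2.imread(f'pics/{c}0.png') for c in('scene','side')}
for t,p in dict(dish=(.443,-.208),bottle=(.521,.394),mill=(.481,-.421),pot=(.425,-.006),lid=(.439,.168),warmer=(.602,.155)).items(): fit(t,p,ims)
for c in ims:
    m=cams.camera_model(c);hsv=cv2.cvtColor(ims[c],cv2.COLOR_BGR2HSV)
    mk=cv2.inRange(hsv,(12,50,140),(30,160,255));ctr=proj(c,[.634,-.18,.018],m)
    n,lab,st,ce=cv2.connectedComponentsWithStats(cv2.morphologyEx(mk,cv2.MORPH_CLOSE,np.ones((5,5))))
    M=(lab==lab[int(ctr[1]),int(ctr[0])]).astype(np.uint8);print(c,M.sum())
    # whole box silhouette
    mm=cv2.moments(M,True);q=np.array([mm['m10'],mm['m01'],mm['mu11']/mm['m00']])
    def box(v):
        C,S=np.cos(v[2]),np.sin(v[2])
        return cv2.convexHull(np.array([proj(c,[v[0]+C*x-S*y,v[1]+S*x+C*y,z],m) for x in(-.065,.065) for y in(-.14,.14) for z in(0,.018)],np.float32))
    def res(v):
        k=cv2.moments(box(v));return np.array([k['m10']/k['m00'],k['m01']/k['m00'],k['mu11']/k['m00']])-q
    for y0 in(-.1,.1):
        s=least_squares(res,[.634,-.18,y0],diff_step=1e-3,x_scale=.1);print('board',c,s.x.round(4),s.cost,cv2.contourArea(box(s.x)))
E
```

```text
dish scene [ 0.4417 -0.2084] area 314 291
dish side [ 0.4435 -0.2108] area 480 469
bottle scene [0.5174 0.3948] area 946 896
bottle side [0.5221 0.3946] area 1233 1209
mill scene [ 0.4873 -0.4101] area 291 399
mill side [ 0.4811 -0.4132] area 467 616
pot scene [ 0.4223 -0.0021] area 483 470
pot side [ 0.4231 -0.0052] area 793 761
lid scene [0.4377 0.1702] area 348 342
lid side [0.4395 0.1684] area 556 550
warmer scene [0.6093 0.1599] area 860 829
warmer side [0.605  0.1578] area 939 878
scene 2528
board scene [-3.5586  3.5913  1.0206] 352921451711.8257 102833.18928186595
board scene [-3.5556  3.5894  1.0206] 352923155888.71027 102752.00201658905
side 3826
board side [-4.0537 -2.5593 -0.8769] 996195631551.6378 146832.0969222337
board side [-4.0691 -2.5729 -0.8767] 996173761957.0988 146673.87433843315
```

Call:
{"name": "carry_out", "arguments": {
  "increments": [
    [[0, 0, 0], 10],
    [[0, 0, 0], 10],
    [[0, 0, 0], 0]
  ]
}}

```text
t: 1.48
eef_pos: [0.2838, -0.5848, 0.2313]
eef_rot: [-1.571, -0.0, -1.466]
force: [-0.4, 0.2, 1.0]
grip_width: 0.0854
```

```bash
cat > box.py <<'E'
from h import *
from scipy.optimize import minimize
def boxes(ims):
  for c in ims:
    m=cams.camera_model(c);hsv=cv2.cvtColor(ims[c],cv2.COLOR_BGR2HSV)
    for name,v0,lx,ly,hz,lo,hi in(('board',(.634,-.18),.065,.14,.018,(12,50,120),(30,160,255)),('warmer',(.603,.156),.075,.075,.028,(0,0,140),(180,40,255))):
        mk=cv2.inRange(hsv,lo,hi)
        def hull(v):
            C,S=np.cos(v[2]),np.sin(v[2])
            return cv2.convexHull(np.array([proj(c,[v[0]+C*x-S*y,v[1]+S*x+C*y,z],m) for x in(-lx,lx) for y in(-ly,ly) for z in(0,hz)],np.float32))
        f=np.zeros_like(mk);cv2.fillConvexPoly(f,hull((*v0,0)).round().astype(np.int32),255)
        mk&=cv2.dilate(f,np.ones((35,35)));cs,_=cv2.findContours(mk,cv2.RETR_EXTERNAL,2)
        M=np.zeros_like(mk);cv2.drawContours(M,[max(cs,key=cv2.contourArea)],-1,255,-1);M=cv2.morphologyEx(M,cv2.MORPH_OPEN,np.ones((5,5)))
        Mf=cv2.GaussianBlur(M.astype(np.float32)/255,(0,0),1)
        def cost(v):
            g=np.zeros((400,640),np.float32);h=hull(v)
            cv2.fillConvexPoly(g,(h*16).round().astype(np.int32),1.,cv2.LINE_8,4);return np.abs(cv2.GaussianBlur(g,(0,0),1)-Mf).sum()
        best=min((minimize(cost,(*v0,y),method='Nelder-Mead',options=dict(initial_simplex=[(*v0,y),(v0[0]+.01,v0[1],y),(v0[0],v0[1]+.01,y),(*v0,y+.1)])) for y in(-.2,-.1,0,.1,.2)),key=lambda r:r.fun)
        print(name,c,best.x.round(4),round(best.fun,1),(M>0).sum())
E
python3 - <<'E'
from box import *
boxes({c:cv2.imread(f'pics/{c}0.png') for c in('scene','side')})
snap('wrist','w0.png')
m=cams.camera_model('wrist');s=manip.state()
print(np.array(m['K']).round(1).tolist(),np.array(m['world_from_camera']).round(3).tolist(),s['eef_pos'])
E
```

```text
board scene [ 0.6315 -0.1785  0.0122] 40.6 2568
warmer scene [0.6068 0.1553 0.0464] 146.0 2799
board side [ 0.5977 -0.106  -0.352 ] 4874.8 8346
warmer side [0.6108 0.1527 0.0577] 205.0 3055
[[281.7, 0.0, 319.7], [0.0, 281.7, 195.2], [0.0, 0.0, 1.0]] [[0.105, 0.946, 0.306, 0.361], [-0.994, 0.1, 0.032, -0.577], [0.0, -0.308, 0.952, 0.375], [0.0, 0.0, 0.0, 1.0]] [ 0.28392974 -0.58471347  0.2312961 ]
```

```bash
cat > plan.py <<'E'
import sys
from h import *
def wrap(a): return (a+np.pi)%(2*np.pi)-np.pi
def plan(x,y,z,yaw,n=None):
    s=manip.state();p=np.array(s['eef_pos'],float);w=s['eef_rot'][2];d=np.array([x,y,z])-p;dy=wrap(yaw-w)
    k=n or int(max(np.ceil(np.linalg.norm(d)/.05),np.ceil(abs(np.degrees(dy))/10.5),1))
    rows=[]
    for i in range(k):
        r=d/k;rows.append([[round(100*(np.cos(w)*r[0]+np.sin(w)*r[1]),2),round(-100*r[2],2),round(100*(-np.sin(w)*r[0]+np.cos(w)*r[1]),2)],round(-np.degrees(dy/k),2)]);w+=dy/k
    print('t',round(s['t'],2),'at',np.round(p,4),round(s['eef_rot'][2],3),'d',d.round(4),k);print(str(rows))
if __name__=='__main__':
    a=[float(v) for v in sys.argv[1:]];plan(*a[:4],int(a[4]) if len(a)>4 else None)
E
python3 plan.py .4425 -.2095 .2 .012
```

```text
t 1.52 at [ 0.2839 -0.5847  0.2313] -1.465 d [ 0.1586  0.3752 -0.0313] 9
[[[np.float64(-3.96), np.float64(0.35), np.float64(2.19)], np.float64(-9.4)], [[np.float64(-3.55), np.float64(0.35), np.float64(2.81)], np.float64(-9.4)], [[np.float64(-3.04), np.float64(0.35), np.float64(3.35)], np.float64(-9.4)], [[np.float64(-2.45), np.float64(0.35), np.float64(3.8)], np.float64(-9.4)], [[np.float64(-1.8), np.float64(0.35), np.float64(4.15)], np.float64(-9.4)], [[np.float64(-1.1), np.float64(0.35), np.float64(4.39)], np.float64(-9.4)], [[np.float64(-0.36), np.float64(0.35), np.float64(4.51)], np.float64(-9.4)], [[np.float64(0.38), np.float64(0.35), np.float64(4.51)], np.float64(-9.4)], [[np.float64(1.11), np.float64(0.35), np.float64(4.39)], np.float64(-9.4)]]
```

View pics/w0.png

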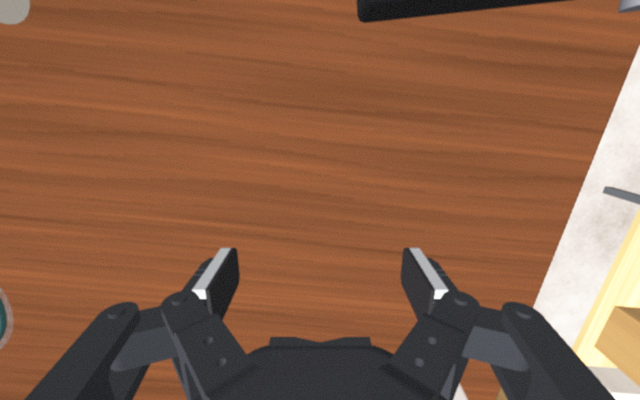

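The wrist picture shows the open jaws at (220,270) and (420,270), with the area on the tool's +z side visible above them.

Call:
{"name": "carry_out", "arguments": {
  "increments": [
    [[-3.96, 0.35, 2.19], -9.4],
    [[-3.55, 0.35, 2.81], -9.4],
    [[-3.04, 0.35, 3.35], -9.4],
    [[-2.45, 0.35, 3.8], -9.4],
    [[-1.8, 0.35, 4.15], -9.4],
    [[-1.1, 0.35, 4.39], -9.4],
    [[-0.36, 0.35, 4.51], -9.4],
    [[0.38, 0.35, 4.51], -9.4],
    [[1.11, 0.35, 4.39], -9.4],
    [[0, 0, 0], 0]
  ],
  "force": 35
}}

```text
t: 2.78
eef_pos: [0.4449, -0.2066, 0.2]
eef_rot: [-1.57, -0.001, 0.018]
force: [0.2, -1.3, -0.4]
grip_width: 0.0858
```

```bash
sed -i 's/round(\(100\|-100\)/fl(\1/g; s/round(-np.degrees/fl(-np.degrees/; s/^def wrap/fl=lambda v,n:float(np.round(v,n))\ndef wrap/' plan.py
cat > wr.py <<'E'
from fit import *
# wrist fit: silhouettes; call after snap
def wfit(t,xy,im,z0=0):
    m=cams.camera_model('wrist');p=np.array(xy,float);pr=[(r,z+z0) for r,z in PR[t]]
    for _ in range(4):
        h=hull('wrist',m,p,pr);o,f=mask('wrist',im,h);mm=cv2.moments(o,True);q=np.array([mm['m10'],mm['m01']])/mm['m00']
        p=least_squares(lambda v:cen(hull('wrist',m,v,pr))-q,p,diff_step=1e-3,x_scale=.1).x
    print(t,'wrist',p.round(4),'area',int(o.sum()),int(cv2.contourArea(h)),'px',q.round(1))
E
python3 - <<'E'
from wr import *
im=snap('wrist','w1.png');wfit('dish',(.4425,-.2095),im)
from plan import plan; plan(.4425,-.2095,.12,.012)
E
```

```text
dish wrist [ 0.4392 -0.2116] area 2448 2368 px [316.7 178. ]
t 2.83 at [ 0.444  -0.209   0.1999] 0.013 d [-0.0015 -0.0005 -0.0799] 2
[[[-0.08, 4.0, -0.02], 0.03], [[-0.08, 4.0, -0.02], 0.03]]
```

View pics/w1.png

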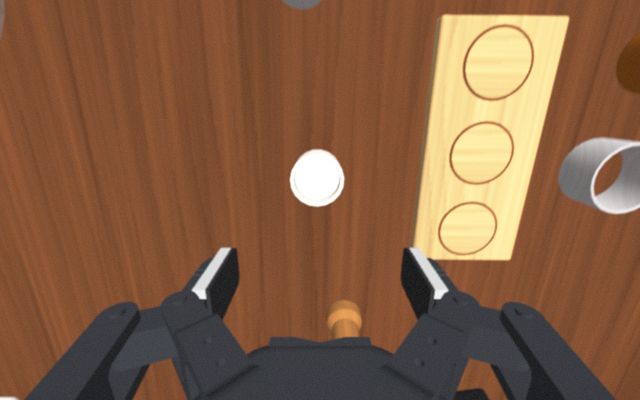

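The wrist view shows the dish at (317,178), with the rings at about (498,62), (481,153) and (467,228).

```bash
python3 - <<'E'
from h import *
im=cv2.imread('pics/w1.png')
for px in((498,62),(481,153),(467,228)):print('px',ray('wrist',px,.018).round(4))
b=cv2.inRange(cv2.cvtColor(im,cv2.COLOR_BGR2HSV),(10,40,150),(35,160,255))
cs,_=cv2.findContours(b,cv2.RETR_CCOMP,cv2.CHAIN_APPROX_NONE)
for k in cs:
    if 1000<cv2.contourArea(k)<12000:
        e=cv2.fitEllipse(k);q=np.array(e[0]);print(q.round(1),cv2.contourArea(k),np.round(e[1],1),ray('wrist',q,.018).round(4))
cs=max(cs,key=cv2.contourArea);h=cv2.approxPolyDP(cv2.convexHull(cs),8,True)[:,0];print(h.tolist(),[ray('wrist',q,.018)[:2].round(4).tolist() for q in h])
from plan import plan; plan(.441,-.2105,.12,.012);plan(.441,-.2105,.004,.012)
E
```

```text
px [ 0.629  -0.0859  0.018 ]
px [ 0.6293 -0.1821  0.018 ]
px [ 0.6295 -0.277   0.018 ]
[[568, 15], [511, 258], [426, 257], [413, 243], [437, 19]] [[0.6906, -0.042], [0.6946, -0.3191], [0.5831, -0.319], [0.5637, -0.2989], [0.5592, -0.0472]]
t 2.83 at [ 0.444  -0.209   0.1999] 0.013 d [-0.003  -0.0015 -0.0799] 2
[[[-0.15, 4.0, -0.07], 0.03], [[-0.15, 4.0, -0.07], 0.03]]
t 2.83 at [ 0.444  -0.209   0.1999] 0.013 d [-0.003  -0.0015 -0.1959] 4
[[[-0.08, 4.9, -0.04], 0.02], [[-0.08, 4.9, -0.04], 0.02], [[-0.08, 4.9, -0.04], 0.02], [[-0.08, 4.9, -0.04], 0.02]]
```

Call:
{"name": "carry_out", "arguments": {
  "increments": [
    [[-0.1, 4.9, -0.05], 0],
    [[-0.1, 4.9, -0.05], 0],
    [[-0.1, 4.9, -0.05], 0],
    [[0, 3, 0], 0],
    [[0, 1.9, 0], 0],
    [[0, 0, 0], 0]
  ]
}}

```text
t: 3.58
eef_pos: [0.4391, -0.2128, 0.0026]
eef_rot: [-1.57, 0.003, 0.007]
force: [0.2, -0.3, -0.7]
grip_width: 0.0855
```

Call:
{"name": "carry_out", "arguments": {
  "increments": [
    [[0, 0, 0], 0],
    [[0, 0, 0], 0],
    [[0, 0, 0], 0],
    [[0, 0, 0], 0],
    [[0, 0, 0], 0],
    [[0, 0, 0], 0]
  ],
  "hand": -1,
  "force": 30
}}

```text
t: 4.32
eef_pos: [0.4413, -0.2127, 0.0051]
eef_rot: [-1.573, -0.002, 0.008]
force: [-0.7, 0.3, 7.0]
grip_width: 0.0595
```

Call:
{"name": "carry_out", "arguments": {
  "increments": [
    [[0, -1, 0], 0],
    [[0, -2, 0], 0],
    [[0, -2, 0], 0],
    [[0, -2, 0], 0],
    [[0, 0, 0], 0]
  ]
}}

```text
t: 4.95
eef_pos: [0.4416, -0.2122, 0.0755]
eef_rot: [-1.573, -0.003, 0.008]
force: [-0.5, 0.2, -1.8]
grip_width: 0.0596
```

```bash
python3 - <<'E'
from h import *
im=snap('wrist','w2.png')
from plan import plan; plan(.630,-.1815,.076,.006)
from wr import wfit; s=manip.state();print(s['eef_pos']);wfit('dish',s['eef_pos'][:2],im,.07)
E
```

```text
t 5.0 at [ 0.4408 -0.212   0.0745] 0.008 d [0.1892 0.0305 0.0015] 4
[[[4.74, -0.04, 0.72], 0.03], [[4.74, -0.04, 0.73], 0.03], [[4.74, -0.04, 0.73], 0.03], [[4.74, -0.04, 0.73], 0.03]]
[ 0.44076772 -0.21201459  0.07446439]
dish wrist [ 0.4392 -0.2074] area 14471 14576 px [319.6 263.8]
```

View pics/w2.png

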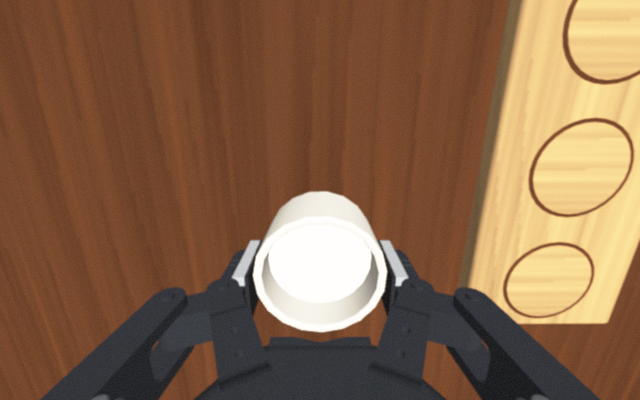

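The dish is held level in the jaws, with its rim centred at (320,270). The middle ring is at (582,167).

```bash
python3 - <<'E'
from h import *
print(ray('wrist',(582,167),.018),ray('wrist',(549,280),.018),ray('wrist',(320,271),.110))
E
```

```text
[ 0.62912215 -0.17543975  0.018     ] [ 0.62987445 -0.2707588   0.018     ] [ 0.43934829 -0.20369401  0.11      ]
```

Call:
{"name": "carry_out", "arguments": {
  "increments": [
    [[2, 0, 0.3], 0],
    [[4, 0, 0.6], 0],
    [[5, 0, 0.75], 0],
    [[4, 0, 0.6], 0],
    [[3, 0, 0.45], 0],
    [[1, 0, 0.15], 0],
    [[0, 0, 0], 0],
    [[0, 0, 0], 0]
  ]
}}

```text
t: 6.0
eef_pos: [0.6286, -0.1823, 0.0732]
eef_rot: [-1.571, 0.002, 0.008]
force: [-0.3, 0.2, -0.9]
grip_width: 0.0597
```

```bash
python3 - <<'E'
from h import *
for i in range(3):
    im=snap('wrist','w3.png');s=manip.state();print(s['eef_pos'],s['eef_rot'])
from wr import wfit; wfit('dish',s['eef_pos'][:2],im,.07)
E
```

```text
[ 0.62883538 -0.18238067  0.07348464] [-1.57117213e+00  1.52483408e-03  7.38743332e-03]
[ 0.6290678  -0.18239992  0.07369697] [-1.57123159e+00  1.02826730e-03  7.37563171e-03]
[ 0.62935277 -0.1823104   0.07384854] [-1.57120931e+00  6.02092168e-04  7.48283676e-03]
dish wrist [ 0.628 -0.179] area 14977 14653 px [319.8 266.9]
```

View pics/w3.png

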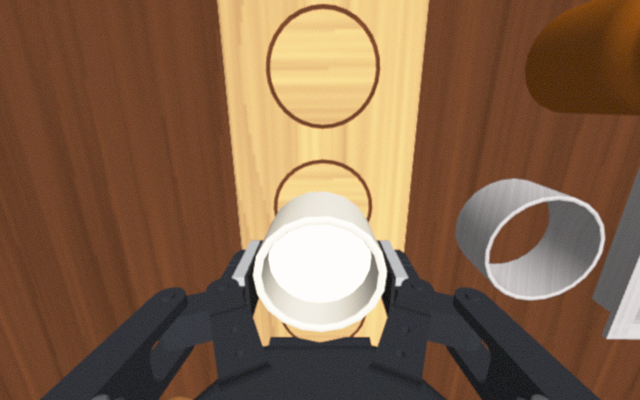

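The rings are at x px 323 against the dish at 320, so it needs about 1–2 mm more in +x. The left ring is at (323,66).

Call:
{"name": "carry_out", "arguments": {
  "increments": [
    [[0.1, 1, 0], 0],
    [[0, 1.5, 0], 0],
    [[0, 1.5, 0], 0],
    [[0, 0.8, 0], 0],
    [[0, 0.2, 0], 0],
    [[0, 0, 0], 0],
    [[0, 0, 0], 0]
  ]
}}

```text
t: 7.02
eef_pos: [0.6315, -0.1816, 0.0238]
eef_rot: [-1.571, -0.001, 0.008]
force: [-0.2, -0.7, -1.6]
grip_width: 0.0595
```

```bash
python3 - <<'E'
from h import *
im=snap('wrist','w4.png');s=manip.state();print(s['eef_pos'],s['eef_rot'],s['force'])
print('L ring',ray('wrist',(323,66),.018))
E
```

```text
[ 0.63149062 -0.18168858  0.02379398] [-1.57093027e+00 -5.05996899e-04  8.36376735e-03] [-0.00353828 -0.72488916 -1.01228215]
L ring [ 0.63088527 -0.08556923  0.018     ]
```

View pics/w4.png

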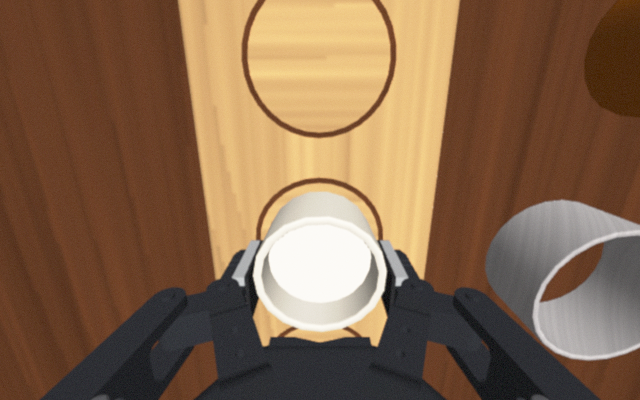

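The dish is aligned in x: both it and the ring are at px 320. I'll check the foot-to-ring gap before releasing.

```bash
python3 - <<'E'
from h import *
print(ray('wrist',(320,180),.018),ray('wrist',(320,192.5),.0195),ray('wrist',(319,135),.018),ray('wrist',(320,325),.018))
E
```

```text
[ 0.6299001  -0.14277217  0.018     ] [ 0.629953   -0.14948158  0.0195    ] [ 0.62917832 -0.11852949  0.018     ] [ 0.63070998 -0.24090439  0.018     ]
```

Call:
{"name": "carry_out", "arguments": {
  "increments": [
    [[0, 0.1, 0], 0],
    [[0, 0.05, 0], 0],
    [[0, 0, 0], 0],
    [[0, 0, 0], 0]
  ]
}}

```text
t: 7.58
eef_pos: [0.6315, -0.1817, 0.0233]
eef_rot: [-1.571, -0.001, 0.008]
force: [-2.1, -0.0, 5.9]
grip_width: 0.0596
```

Call:
{"name": "carry_out", "arguments": {
  "increments": [
    [[0, 0, 0], 0],
    [[0, 0, 0], 0],
    [[0, 0, 0], 0],
    [[0, 0, 0], 0],
    [[0, -4, 0], 0],
    [[0, -5, 0], 0],
    [[0, -5, 0], 0],
    [[0, -3, 0], 0],
    [[0, 0, 0], 0]
  ],
  "hand": 1
}}

```text
t: 8.7
eef_pos: [0.633, -0.1819, 0.1955]
eef_rot: [-1.573, -0.006, 0.008]
force: [-0.6, 0.2, 0.5]
grip_width: 0.0856
```

```bash
python3 - <<'E'
from h import *
im=snap('wrist','w5.png')
from wr import wfit; wfit('dish',(.63,-.18),im,.018)
from plan import plan; plan(.52,.395,.23,0)
E
```

```text
dish wrist [ 0.6275 -0.1734] area 3084 2799 px [316.9 173.8]
t 8.75 at [ 0.6317 -0.1817  0.1933] 0.008 d [-0.1117  0.5767  0.0367] 12
[[[-0.89, -0.31, 4.81], 0.04], [[-0.89, -0.31, 4.81], 0.04], [[-0.9, -0.31, 4.81], 0.04], [[-0.9, -0.31, 4.81], 0.04], [[-0.9, -0.31, 4.81], 0.04], [[-0.91, -0.31, 4.81], 0.04], [[-0.91, -0.31, 4.81], 0.04], [[-0.91, -0.31, 4.81], 0.04], [[-0.92, -0.31, 4.81], 0.04], [[-0.92, -0.31, 4.81], 0.04], [[-0.92, -0.31, 4.81], 0.04], [[-0.93, -0.31, 4.81], 0.04]]
```

Call:
{"name": "carry_out", "arguments": {
  "increments": [
    [[-1.1, -1, 5.77], 0],
    [[-1.1, -1, 5.77], 0],
    [[-1.1, -1, 5.77], 0],
    [[-1.1, -0.5, 5.77], 0],
    [[-1.1, 0, 5.77], 0],
    [[-1.15, 0, 5.77], 0],
    [[-1.15, 0, 5.77], 0],
    [[-1.15, 0, 5.77], 0],
    [[-1.15, 0, 5.77], 0],
    [[-1.15, 0, 5.77], 0]
  ]
}}

```text
t: 10.0
eef_pos: [0.5129, 0.3954, 0.2252]
eef_rot: [-1.573, 0.002, 0.008]
force: [1.3, -0.1, 0.4]
grip_width: 0.0855
```

Call:
{"name": "carry_out", "arguments": {
  "increments": [
    [[0, 0, 0], 0],
    [[0, 0, 0], 0]
  ]
}}

```text
t: 10.25
eef_pos: [0.5135, 0.3935, 0.2254]
eef_rot: [-1.573, 0.002, 0.009]
force: [0.4, -1.1, 0.1]
grip_width: 0.0855
```

```bash
python3 - <<'E'
from h import *
im=snap('wrist','w6.png')
from wr import wfit; wfit('bottle',(.52,.395),im)
from plan import plan; plan(.52,.395,.061,0)
E
```

```text
bottle wrist [0.519  0.3941] area 2338 2279 px [325.5 176.9]
t 10.3 at [0.5143 0.3926 0.2257] 0.007 d [ 0.0057  0.0024 -0.1647] 4
[[[0.14, 4.12, 0.06], 0.1], [[0.14, 4.12, 0.06], 0.1], [[0.14, 4.12, 0.06], 0.1], [[0.14, 4.12, 0.06], 0.1]]
```

View pics/w6.png

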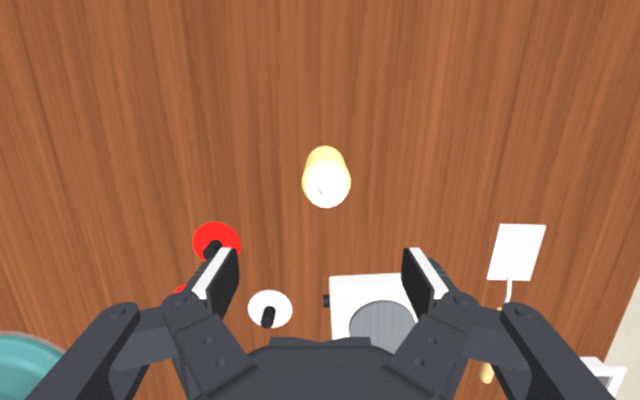

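The wrist view shows the bottle at (326,177). The wrist fit (0.519, 0.394) agrees with the static cameras.

Call:
{"name": "carry_out", "arguments": {
  "increments": [
    [[0.5, 3, 0.25], 0],
    [[0, 4.5, 0], 0],
    [[0, 4.5, 0], 0],
    [[0, 3.5, 0], 0],
    [[0, 1, 0], 0],
    [[0, 0, 0], 0],
    [[0, 0, 0], 0]
  ]
}}

```text
t: 11.18
eef_pos: [0.5201, 0.3974, 0.0641]
eef_rot: [-1.569, -0.002, 0.008]
force: [0.2, -0.2, 0.4]
grip_width: 0.0853
```

Call:
{"name": "carry_out", "arguments": {
  "increments": [
    [[0, 0, 0], 0],
    [[0, 0, 0], 0],
    [[0, 0, 0], 0],
    [[0, 0, 0], 0],
    [[0, 0, 0], 0],
    [[0, 0, 0], 0]
  ],
  "hand": -1,
  "force": 40
}}

```text
t: 11.92
eef_pos: [0.5193, 0.3974, 0.0635]
eef_rot: [-1.57, -0.001, 0.008]
force: [-0.5, -0.2, 6.3]
grip_width: 0.049
```

Call:
{"name": "carry_out", "arguments": {
  "increments": [
    [[0, -2, 0], 0],
    [[0, -3.5, 0], 0],
    [[0, -3.5, 0], 0],
    [[0.5, 0, -3], 0],
    [[1, 0, -5], 0],
    [[1.2, 0, -5.5], 0],
    [[1.4, 0, -5.7], 0],
    [[1.4, 0, -5.8], 0],
    [[1.4, 0, -5.8], 0],
    [[1.4, 0, -5.8], 0]
  ]
}}

```text
t: 13.18
eef_pos: [0.6052, 0.0299, 0.1532]
eef_rot: [-1.571, -0.001, 0.009]
force: [1.0, -0.3, -3.2]
grip_width: 0.0491
```

Call:
{"name": "carry_out", "arguments": {
  "increments": [
    [[1.2, 0, -5], 0],
    [[1, 0, -4], 0],
    [[0.5, 0, -2], 0],
    [[0, 0, 0], 0],
    [[0, 0, 0], 0],
    [[0, 0, 0], 0]
  ]
}}

```text
t: 13.92
eef_pos: [0.6327, -0.0754, 0.1525]
eef_rot: [-1.57, 0.0, 0.012]
force: [-0.3, -0.2, -2.1]
grip_width: 0.0483
```

```bash
python3 - <<'E'
from h import *
im=snap('wrist','w7.png')
from wr import wfit; s=manip.state();print(s['eef_pos']);wfit('bottle',s['eef_pos'][:2],im,s['eef_pos'][2]-.0635)
from plan import plan; plan(.630,-.0825,s['eef_pos'][2],.006)
E
```

```text
[ 0.63275761 -0.07587087  0.15240162]
bottle wrist [ 0.6314 -0.0795] area 12880 12284 px [319.8 267. ]
t 13.97 at [ 0.6328 -0.0759  0.1524] 0.011 d [-0.0028 -0.0066  0.    ] 1
[[[-0.28, -0.0, -0.66], 0.31]]
```

View pics/w7.png

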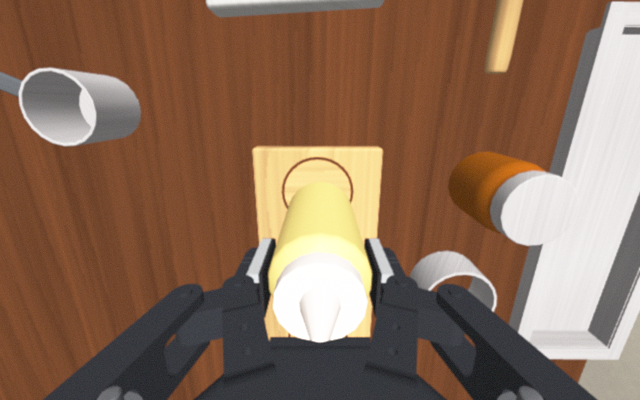

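The bottle is held upright. The left ring's top edge is at (317.5,157.5) and the board's end edge at (318,146). Next I'll compute the bottle's position relative to the ring.

```bash
python3 - <<'E'
from h import *
print(manip.state()['eef_pos'],ray('wrist',(317.5,157.5),.018)-[0,.037,0],ray('wrist',(318,146.5),.018)-[0,.045,0],ray('wrist',(317.5,190),.018))
E
```

```text
[ 0.63275761 -0.07587087  0.15240162] [ 0.62881896 -0.08481726  0.018     ] [ 0.62921781 -0.0819246   0.018     ] [ 0.62910577 -0.08157557  0.018     ]
```

Call:
{"name": "carry_out", "arguments": {
  "increments": [
    [[-0.25, 1, -0.5], 0],
    [[0, 2.5, 0], 0],
    [[0, 2, 0], 0],
    [[0, 1, 0], 0],
    [[0, 0.3, 0], 0],
    [[0, 0, 0], 0],
    [[0, 0, 0], 0]
  ]
}}

```text
t: 14.85
eef_pos: [0.631, -0.0831, 0.0851]
eef_rot: [-1.571, -0.001, 0.008]
force: [0.1, -0.0, -3.8]
grip_width: 0.0486
```

```bash
python3 - <<'E'
from h import *
im=snap('wrist','w8.png')
from wr import wfit; s=manip.state();print(s['eef_pos'],s['force']);wfit('bottle',s['eef_pos'][:2],im,s['eef_pos'][2]-.0635)
g=im.astype(int)
b=cv2.inRange(cv2.cvtColor(im,cv2.COLOR_RGB2HSV),(10,40,150),(35,160,255))
for r in (100,130,160): 
    c=np.where(b[r]>0)[0];print(r,c.min() if len(c) else 0,c.max() if len(c) else 0)
c=g[90:240,320].sum(1);print([(90+i,int(v)) for i,v in enumerate(c) if i%1==0 and abs(c[i]-c[max(i-2,0)])>60])
E
```

```text
[ 0.63097693 -0.08314292  0.08505301] [-0.62293591  0.20385892 -3.00262525]
bottle wrist [ 0.6296 -0.087 ] area 13049 12311 px [319.9 267.4]
100 0 0
130 0 0
160 233 404
[(147, 312), (148, 431), (149, 571), (150, 615), (151, 645), (162, 457), (163, 290), (164, 255), (165, 375), (166, 546), (167, 622), (168, 637)]
```

View pics/w8.png

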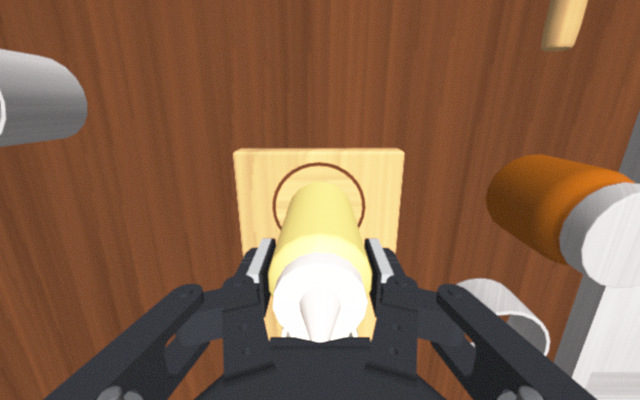

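The ring's top edge is at (319,164) and the bottle's far foot edge is at about (320,182), centred in x.

```bash
python3 - <<'E'
from h import *
print(ray('wrist',(319.5,163.5),.018),ray('wrist',(320,182),.0215),manip.state()['eef_pos'])
E
```

```text
[ 0.62918428 -0.04754567  0.018     ] [ 0.62966663 -0.06111902  0.0215    ] [ 0.63097693 -0.08314292  0.08505301]
```

Call:
{"name": "carry_out", "arguments": {
  "increments": [
    [[0, 0.2, 0], 0],
    [[0, 0.1, 0], 0],
    [[0, 0, 0], 0],
    [[0, 0, 0], 0]
  ]
}}

```text
t: 15.4
eef_pos: [0.6305, -0.0832, 0.0816]
eef_rot: [-1.571, -0.0, 0.008]
force: [-1.5, -0.3, 1.0]
grip_width: 0.0486
```

Call:
{"name": "carry_out", "arguments": {
  "increments": [
    [[0, 0, 0.12], 0],
    [[0, 0.05, 0], 0],
    [[0, 0, 0], 0]
  ]
}}

```text
t: 15.78
eef_pos: [0.6305, -0.0828, 0.0815]
eef_rot: [-1.572, -0.0, 0.008]
force: [-1.8, -2.6, 4.8]
grip_width: 0.0484
```

Call:
{"name": "carry_out", "arguments": {
  "increments": [
    [[0, 0, 0], 0],
    [[0, 0, 0], 0],
    [[0, 0, 0], 0],
    [[0, 0, 0], 0],
    [[0, -4, 0], 0],
    [[0, -5, 0], 0],
    [[0, -5, 0], 0],
    [[0, -2, 0], 0],
    [[0, 0, 0], 0]
  ],
  "hand": 1
}}

```text
t: 16.9
eef_pos: [0.631, -0.082, 0.2418]
eef_rot: [-1.571, -0.002, 0.008]
force: [-0.0, 1.0, 0.0]
grip_width: 0.0855
```

```bash
python3 - <<'E'
from h import *
for c in('scene','side'):snap(c,c+'1.png')
from plan import plan; plan(.484,-.412,.24,0)
from fit import fit
ims={c:cv2.imread(f'pics/{c}1.png') for c in('scene','side')}
import fit as F
F.PR['d2']=[(r,z+.018) for r,z in F.PR['dish']];F.PR['b2']=[(r,z+.018) for r,z in F.PR['bottle']]
fit('d2',(.63,-.18),ims);fit('b2',(.63,-.085),ims)
F.PR['mill']=[(.025,0),(.025,.02)];fit('mill',(.484,-.412),ims)
F.PR['mill']=[(.023,.09),(.023,.1)];fit('mill',(.484,-.412),ims)
E
```

```text
t 17.0 at [ 0.6294 -0.082   0.2389] 0.008 d [-0.1454 -0.33    0.0011] 8
[[[-1.85, -0.01, -4.11], 0.06], [[-1.85, -0.01, -4.11], 0.06], [[-1.84, -0.01, -4.11], 0.06], [[-1.84, -0.01, -4.11], 0.06], [[-1.83, -0.01, -4.12], 0.06], [[-1.83, -0.01, -4.12], 0.06], [[-1.83, -0.01, -4.12], 0.06], [[-1.82, -0.01, -4.12], 0.06]]
d2 scene [ 0.6178 -0.1784] area 505 343
d2 side [ 0.6325 -0.1783] area 458 415
b2 scene [ 0.6338 -0.0705] area 826 588
b2 side [ 0.6259 -0.0761] area 884 725
mill scene [ 0.4748 -0.4396] area 171 127
mill side [ 0.4963 -0.4416] area 275 197
mill scene [ 0.4866 -0.4121] area 86 92
mill side [ 0.4838 -0.4173] area 135 142
```

Call:
{"name": "carry_out", "arguments": {
  "increments": [
    [[-1.8, 0, -4.15], 0],
    [[-1.8, 0, -4.15], 0],
    [[-1.8, 0, -4.15], 0],
    [[-1.8, 0, -4.15], 0],
    [[-1.8, 0, -4.15], 0],
    [[-1.8, 0, -4.15], 0],
    [[-1.8, 0, -4.15], 0],
    [[-1.8, 0, -4.15], 0],
    [[0, 0, 0], 0],
    [[0, 0, 0], 0]
  ]
}}

```text
t: 18.25
eef_pos: [0.4889, -0.414, 0.2387]
eef_rot: [-1.568, 0.002, 0.009]
force: [-0.5, 0.9, -1.2]
grip_width: 0.0855
```

```bash
python3 - <<'E'
from wr import *
im=snap('wrist','w9.png');s=manip.state();print(s['eef_pos'],s['eef_rot'])
wfit('mill',(.485,-.4145),im)
PR['mill']=[(.023,.085),(.023,.105)];wfit('mill',(.485,-.4145),im)
E
```

```text
[ 0.48954933 -0.41333416  0.23928217] [-1.56833072e+00  1.32540985e-03  1.02508629e-02]
mill wrist [ 0.4836 -0.4164] area 1809 2041 px [315.9 179.1]
mill wrist [ 0.4843 -0.4075] area 1652 1666 px [316.3 177.4]
```

View pics/w9.png

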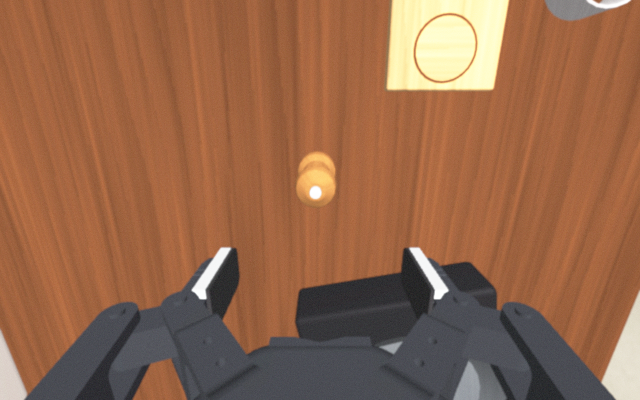

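The mill's head is at (316,186) and the far edge of its foot at (317,152). The right ring is at (445,48). The stove's edge behind is near row 290.

```bash
python3 - <<'E'
from h import *
print(ray('wrist',(317,152),.015)-[0,.025,0],ray('wrist',(315.5,192),.113),ray('wrist',(316,186),.097),ray('wrist',(445,48),.018),ray('wrist',(400,280),.05))
from plan import plan; plan(.4845,-.4135,.044,0)
E
```

```text
[ 0.48409397 -0.41884024  0.015     ] [ 0.48377129 -0.41843469  0.113     ] [ 0.48404356 -0.41672759  0.097     ] [ 0.63244635 -0.27058308  0.018     ] [ 0.59963544 -0.56310843  0.05      ]
t 18.3 at [ 0.4895 -0.4133  0.2393] 0.01 d [-0.005  -0.0002 -0.1953] 4
[[[-0.13, 4.88, -0.0], 0.15], [[-0.13, 4.88, -0.0], 0.15], [[-0.13, 4.88, -0.0], 0.15], [[-0.13, 4.88, -0.0], 0.15]]
```

Call:
{"name": "carry_out", "arguments": {
  "increments": [
    [[-0.5, 4.5, -0.3], 0],
    [[0, 5, 0], 0],
    [[0, 5, 0], 0],
    [[0, 3.4, 0], 0],
    [[0, 1, 0], 0],
    [[0, 0.4, 0], 0],
    [[0, 0, 0], 0],
    [[0, 0, 0], 0]
  ]
}}

```text
t: 19.3
eef_pos: [0.4851, -0.4187, 0.0493]
eef_rot: [-1.573, -0.002, 0.008]
force: [-0.1, -0.3, 0.1]
grip_width: 0.0853
```

Call:
{"name": "carry_out", "arguments": {
  "increments": [
    [[0, 0, 0], 0],
    [[0, 0, 0], 0],
    [[0, 0, 0], 0],
    [[0, 0, 0], 0],
    [[0, 0, 0], 0],
    [[0, 0, 0], 0],
    [[0, 0, 0], 0],
    [[0, 0, 0], 0]
  ],
  "hand": -1
}}

```text
t: 20.3
eef_pos: [0.4844, -0.4185, 0.0484]
eef_rot: [-1.572, -0.0, 0.008]
force: [-1.4, 0.7, 6.3]
grip_width: 0.0426
```

The opening of 42.6 mm means the pads caught the underside curve of the head. I'll reopen and grip at the head's widest height.

Call:
{"name": "carry_out", "arguments": {
  "increments": [
    [[0, 0, 0], 0],
    [[0, 0, 0], 0],
    [[0, 0, 0], 0],
    [[0, -1, 0], 0],
    [[0, -0.9, 0], 0],
    [[0, 0, 0], 0],
    [[0, 0, 0], 0]
  ],
  "hand": 1
}}

```text
t: 21.18
eef_pos: [0.4841, -0.4182, 0.0669]
eef_rot: [-1.571, -0.0, 0.008]
force: [-0.1, 0.2, -0.7]
grip_width: 0.0852
```

Call:
{"name": "carry_out", "arguments": {
  "increments": [
    [[0, 0, 0], 0],
    [[0, 0, 0], 0],
    [[0, 0, 0], 0],
    [[0, 0, 0], 0],
    [[0, 0, 0], 0],
    [[0, 0, 0], 0],
    [[0, 0, 0], 0],
    [[0, 0, 0], 0]
  ],
  "hand": -1
}}

```text
t: 22.18
eef_pos: [0.4841, -0.4183, 0.0669]
eef_rot: [-1.571, 0.0, 0.008]
force: [-2.1, 1.3, 4.0]
grip_width: 0.043
```

Call:
{"name": "carry_out", "arguments": {
  "increments": [
    [[0, -1, 0], 0],
    [[0, -2, 0], 0],
    [[0, -3, 0], 0],
    [[0, -2, 0], 0],
    [[0, 0, 0], 0],
    [[0, 0, 0], 0]
  ]
}}

```text
t: 22.92
eef_pos: [0.4836, -0.4179, 0.1461]
eef_rot: [-1.57, 0.001, 0.008]
force: [0.5, 0.6, -1.7]
grip_width: 0.0429
```

```bash
python3 - <<'E'
from h import *
snap('side','s2.png');w=snap('wrist','w10.png');s=manip.state();print(s['eef_pos'],s['force'],s['grip_width'])
im=cv2.imread('pics/s2.png');q=proj('side',s['eef_pos']).astype(int)
a=cv2.resize(im[max(q[1]-60,0):q[1]+60,q[0]-60:q[0]+60],(480,480));b=cv2.resize(w[:,:,::-1][80:400,120:520],(600,480))[:,130:450]
cv2.imwrite('pics/c10.png',np.hstack([a,b]))
E
```

```text
[ 0.48351595 -0.41768475  0.14549006] [ 0.21925244  0.27302728 -1.5548898 ] 0.04282699811962659
```

View pics/c10.png

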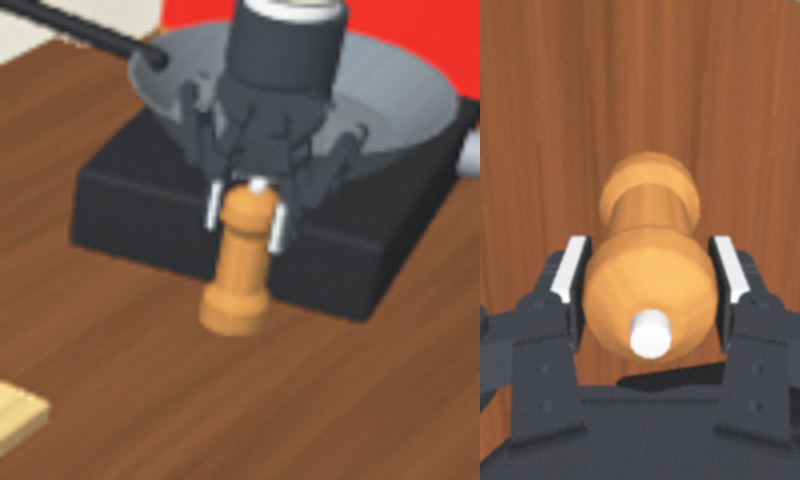

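The mill is held upright by its head and is clear of the table.

Call:
{"name": "carry_out", "arguments": {
  "increments": [
    [[2, 0, 1.9], 0],
    [[3, 0, 2.8], 0],
    [[3.5, 0, 3.4], 0],
    [[3.2, 0, 3], 0],
    [[2, 0, 2], 0],
    [[1, 0, 1], 0],
    [[0, 0, 0], 0],
    [[0, 0, 0], 0],
    [[0, 0, 0], 0]
  ]
}}

```text
t: 24.15
eef_pos: [0.629, -0.2778, 0.1467]
eef_rot: [-1.572, 0.001, 0.006]
force: [-0.3, -0.1, -2.7]
grip_width: 0.0432
```

```bash
cat > look.py <<'E'
from h import *
import sys
im=snap('wrist',sys.argv[1]);s=manip.state();print(np.round(s['eef_pos'],4),np.round(s['eef_rot'],3),np.round(s['force'],1))
h=cv2.cvtColor(im,cv2.COLOR_RGB2HSV)
for col in map(int,sys.argv[2:]):
    c=im[:,col].astype(int).sum(1);print(col,[(i,int(c[i+1]-c[i-1])) for i in range(1,270) if abs(c[i+1]-c[i-1])>90])
E
python3 look.py w11.png 319
```

```text
[ 0.6292 -0.2774  0.1468] [-1.571  0.     0.006] [-0.1  0.1 -2.3]
319 [(1, 92), (2, 266), (3, 289), (4, 128), (29, 97), (34, -153), (35, -309), (36, -206), (39, 323), (40, 308), (113, -140), (114, -106), (117, -118), (118, -272), (119, -174), (120, 206), (121, 346), (122, 149), (144, -226), (145, -328), (147, 249), (148, 257), (149, 107), (180, -129), (181, -195), (182, -128)]
```

View pics/w11.png

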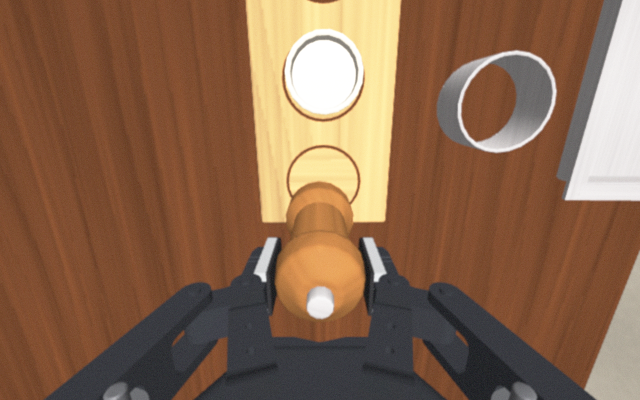

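The ring spans rows 146–218 at x 323, the mill's foot has its far edge at row 182 and x 320, and the board's near end is at row 221. The dish sits well inside the middle ring at (323,75).

```bash
python3 - <<'E'
from h import *
print(ray('wrist',(323,146),.018)-[0,.037,0],ray('wrist',(323,221.5),.018)+[0,.045,0],ray('wrist',(323,181),.018));
b=manip.state()['eef_pos'][2]-.067
print(ray('wrist',(320,182),b+.01)-[0,.025,0],ray('wrist',(320,182),b+.02)-[0,.025,0],ray('wrist',(320.5,302),b+.113),b)
# dish vs ring: dish far foot
E
```

```text
[ 0.63065297 -0.27435643  0.018     ] [ 0.63139683 -0.27108687  0.018     ] [ 0.63098202 -0.27218282  0.018     ]
[ 0.6278128  -0.2786698   0.08978332] [ 0.62778845 -0.27594404  0.09978332] [ 0.62808818 -0.27722206  0.19278332] 0.07978332254628606
```

Call:
{"name": "carry_out", "arguments": {
  "increments": [
    [[0.3, 1, 0.3], 0],
    [[0, 2, 0], 0],
    [[0, 2, 0], 0],
    [[0, 0.8, 0], 0],
    [[0, 0.1, 0], 0],
    [[0, 0, 0], 0],
    [[0, 0, 0], 0]
  ]
}}

```text
t: 25.08
eef_pos: [0.6336, -0.2731, 0.0886]
eef_rot: [-1.571, -0.001, 0.008]
force: [-0.4, 0.5, -2.7]
grip_width: 0.0425
```

```bash
python3 look.py w12.png 319; python3 - <<'E'
import cv2,numpy as np
im=cv2.imread('pics/w12.png')
for r in (185,195,205,215):
    c=im[r].astype(int).sum(1);print(r,[(i,int(c[i+1]-c[i-1])) for i in range(220,420) if abs(c[i+1]-c[i-1])>120])
E
```

```text
[ 0.6335 -0.2731  0.0886] [-1.571e+00 -1.000e-03  8.000e-03] [-0.1  0.2 -1.6]
319 [(11, 121), (18, -158), (19, -311), (20, -218), (26, 188), (27, 348), (28, 192), (125, -124), (126, -102), (128, -213), (129, -320), (130, -116), (131, 169), (132, 303), (133, 221), (160, -168), (161, -297), (162, -203), (164, 279), (165, 250), (166, 92), (180, -98), (181, -206), (182, -164)]
185 [(236, 207), (237, 218), (276, -177), (277, -248), (278, -141), (280, 271), (281, 259), (304, -171), (305, -180), (333, 127), (334, 149), (354, -214), (355, -271), (356, -166), (358, 294), (359, 257), (398, -153), (399, -292), (400, -219)]
195 [(237, 202), (238, 208), (272, -162), (273, -287), (274, -212), (276, 321), (277, 283), (292, -233), (293, -274), (345, 172), (346, 231), (347, 134), (358, -168), (359, -313), (360, -188), (362, 306), (363, 246), (397, -121), (398, -262), (399, -254)]
205 [(238, 214), (239, 210), (271, -164), (272, -328), (273, -205), (275, 305), (276, 209), (288, -184), (289, -155), (350, 204), (351, 146), (360, -273), (361, -268), (363, 349), (364, 270), (397, -248), (398, -263), (399, -125)]
215 [(239, 227), (240, 206), (273, -259), (274, -289), (276, 276), (277, 300), (285, -220), (286, -258), (352, 161), (353, 199), (358, -211), (359, -341), (360, -142), (361, 187), (362, 318), (363, 179), (396, -213), (397, -311), (398, -160)]
```

```bash
python3 - <<'E'
from h import *
print(ray('wrist',(318,162.5),.018)-[0,.037,0],ray('wrist',(319.5,181),.0216)-[0,.025,0],ray('wrist',(319.5,181),.0416)-[0,.025,0],ray('wrist',(318,205),.018),manip.state()['eef_pos'])
E
```

```text
[ 0.63053931 -0.27445137  0.018     ] [ 0.63179797 -0.27621468  0.0216    ] [ 0.63174338 -0.27084019  0.0416    ] [ 0.63074876 -0.27225682  0.018     ] [ 0.6335216  -0.27308661  0.08860248]
```

Call:
{"name": "carry_out", "arguments": {
  "increments": [
    [[-0.12, 0.15, 0.15], 0],
    [[0, 0.1, 0], 0],
    [[0, 0.1, 0], 0],
    [[0, 0, 0], 0],
    [[0, 0, 0], 0]
  ]
}}

```text
t: 25.75
eef_pos: [0.6319, -0.2715, 0.0849]
eef_rot: [-1.571, -0.0, 0.008]
force: [-3.2, 0.8, 5.2]
grip_width: 0.0426
```

Call:
{"name": "carry_out", "arguments": {
  "increments": [
    [[0, 0, 0], 0],
    [[0, 0, 0], 0],
    [[0, 0, 0], 0],
    [[0, 0, 0], 0],
    [[0, -4, 0], 0],
    [[0, -5, 0], 0],
    [[0, -5, 0], 0],
    [[0, -2, 0], 0],
    [[0, 0, 0], 0]
  ],
  "hand": 1
}}

```text
t: 26.88
eef_pos: [0.6323, -0.2716, 0.2454]
eef_rot: [-1.572, -0.002, 0.008]
force: [-0.3, -0.1, -1.0]
grip_width: 0.0857
```

```bash
python3 - <<'E'
from h import *
print(ray('scene',(394,181.5),.05),ray('side',(377,241),.05))
from plan import plan; plan(.423,-.004,.2,0)
E
```

```text
[0.331463   0.04072221 0.05      ] [0.33413854 0.03213921 0.05      ]
t 26.88 at [ 0.6323 -0.2716  0.2454] 0.008 d [-0.2093  0.2676 -0.0454] 7
[[[-2.96, 0.65, 3.85], 0.07], [[-2.96, 0.65, 3.84], 0.07], [[-2.97, 0.65, 3.84], 0.07], [[-2.97, 0.65, 3.84], 0.07], [[-2.98, 0.65, 3.83], 0.07], [[-2.98, 0.65, 3.83], 0.07], [[-2.99, 0.65, 3.83], 0.07]]
```

```bash
python3 -c "
from plan import plan
plan(.423,-.004,.2,1.15,8)"
```

```text
t 26.88 at [ 0.6323 -0.2716  0.2454] 0.008 d [-0.2093  0.2676 -0.0454] 8
[[[-2.59, 0.57, 3.37], -8.18], [[-2.08, 0.57, 3.7], -8.18], [[-1.54, 0.57, 3.96], -8.18], [[-0.96, 0.57, 4.14], -8.18], [[-0.36, 0.57, 4.23], -8.18], [[0.25, 0.57, 4.24], -8.18], [[0.85, 0.57, 4.16], -8.18], [[1.43, 0.57, 4.0], -8.18]]
```

Call:
{"name": "carry_out", "arguments": {
  "increments": [
    [[-2.6, 0.57, 3.37], -8.18],
    [[-2.1, 0.57, 3.7], -8.18],
    [[-1.54, 0.57, 3.96], -8.18],
    [[-0.96, 0.57, 4.14], -8.18],
    [[-0.36, 0.57, 4.23], -8.18],
    [[0.25, 0.57, 4.24], -8.18],
    [[0.85, 0.57, 4.16], -8.18],
    [[1.43, 0.57, 4], -8.18],
    [[0, 0, 0], 0],
    [[0, 0, 0], 0]
  ]
}}

```text
t: 28.12
eef_pos: [0.4217, -0.0044, 0.1977]
eef_rot: [-1.569, 0.0, 1.149]
force: [-0.3, -0.6, -0.4]
grip_width: 0.0854
```

```bash
python3 - <<'E'
from wr import *
im=snap('wrist','w13.png')
for i in range(2): snap('wrist')
from plan import plan; plan(.423,-.004,.2,1.15)
wfit('pot',(.4227,-.0037),im)
E
```

```text
t 28.27 at [ 0.4225 -0.0046  0.1983] 1.148 d [0.0005 0.0006 0.0017] 1
[[[0.07, -0.17, -0.03], -0.09]]
pot wrist [ 0.4224 -0.0027] area 2896 2873 px [322.1 179.9]
```

View pics/w13.png

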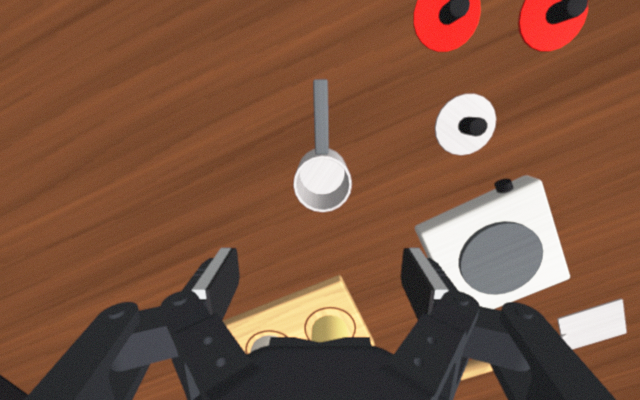

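The pot is at (322,180) with its handle straight up the image, perpendicular to the jaws. The hotplate is at (501,258), the steel lid at (466,124) and the red look-alikes are farther up.

```bash
python3 - <<'E'
from wr import *
im=cv2.imread('pics/w13.png')
print(ray('wrist',(501,258),.036),ray('wrist',(466,124),.01),ray('wrist',(480,126),.038))
wfit('warmer',(.606,.156),im);wfit('lid',(.4385,.169),im)
PR['rim']=[(.03,.06)];wfit('pot',(.4224,-.0027),im)
E
```

```text
[0.6047036  0.15696178 0.036     ] [0.43746079 0.17142803 0.01      ] [0.43805468 0.17214747 0.038     ]
warmer wrist [0.6056 0.1554] area 4755 4561 px [500.2 257.5]
lid wrist [0.4384 0.171 ] area 2902 2909 px [465.4 123.8]
pot wrist [ 0.4226 -0.0026] area 2936 2873 px [322.3 180.1]
```

Call:
{"name": "carry_out", "arguments": {
  "increments": [
    [[0.1, 4.5, 0], 0],
    [[0, 5, 0], 0],
    [[0, 5, 0], 0],
    [[0, 3, 0], 0],
    [[0, 1, 0], 0],
    [[0, 0, 0], 0],
    [[0, 0, 0], 0]
  ]
}}

```text
t: 29.15
eef_pos: [0.4236, -0.003, 0.0147]
eef_rot: [-1.573, -0.001, 1.15]
force: [-0.2, -1.4, -0.1]
grip_width: 0.0853
```

Call:
{"name": "carry_out", "arguments": {
  "increments": [
    [[0, 0, 0], 0],
    [[0, 0, 0], 0],
    [[0, 0, 0], 0],
    [[0, 0, 0], 0],
    [[0, 0, 0], 0],
    [[0, 0, 0], 0],
    [[0, 0, 0], 0]
  ],
  "hand": -1
}}

```text
t: 30.02
eef_pos: [0.4234, -0.003, 0.0149]
eef_rot: [-1.573, -0.0, 1.15]
force: [-1.5, -0.1, 9.7]
grip_width: 0.0604
```

Call:
{"name": "carry_out", "arguments": {
  "increments": [
    [[0, -2, 0], 0],
    [[0, -3, 0], 0],
    [[0, -3, 0], 0],
    [[3, 0, -1.4], 0],
    [[4.5, 0, -2.1], 0],
    [[5, 0, -2.3], 0],
    [[4.5, 0, -2.1], 0],
    [[3, 0, -1.4], 0],
    [[2, 0, -0.9], 0],
    [[0, 0, 0], 0]
  ]
}}

```text
t: 31.28
eef_pos: [0.6057, 0.1576, 0.0936]
eef_rot: [-1.571, -0.001, 1.152]
force: [-0.7, -0.9, -2.1]
grip_width: 0.0601
```

Call:
{"name": "carry_out", "arguments": {
  "increments": [
    [[0, 1, 0], 0],
    [[0, 1, 0], 0],
    [[0, 1, 0], 0],
    [[0, 0, 0], 0],
    [[0, 0, 0], 0],
    [[0, 0, 0], 0]
  ]
}}

```text
t: 32.02
eef_pos: [0.6057, 0.1565, 0.0641]
eef_rot: [-1.571, -0.0, 1.151]
force: [-0.3, 0.0, -1.5]
grip_width: 0.0602
```

```bash
python3 - <<'E'
from h import *
im=snap('wrist','w14.png');snap('scene','s14.png');snap('side','d14.png');s=manip.state();print(s['eef_pos'],s['eef_rot'],s['force'],s['grip_width'])
b=[cv2.imread('pics/'+f) for f in('w14.png','s14.png','d14.png')]
c=[]
for n,i in zip(('scene','side'),b[1:]):
    q=proj(n,[.605,.156,.05]).astype(int);c.append(cv2.resize(i[q[1]-55:q[1]+45,q[0]-60:q[0]+60],(360,300),interpolation=cv2.INTER_CUBIC))
cv2.imwrite('pics/c14.png',np.hstack([cv2.resize(b[0][90:390,140:500],(440,366)).copy(),np.vstack(c)[:366*1]]) if 0 else np.hstack([cv2.copyMakeBorder(b[0][:,100:540],0,200,0,0,0),np.vstack(c)]))
print(proj('wrist',[.6055,.156,.036]))
E
```

```text
[0.6055844  0.15639409 0.06397269] [-1.57124241e+00 -3.00760714e-04  1.15054632e+00] [-0.11953593  0.38723868 -2.27219809] 0.06006598947306473
[320.54971129 230.23480929]
```

View pics/c14.png

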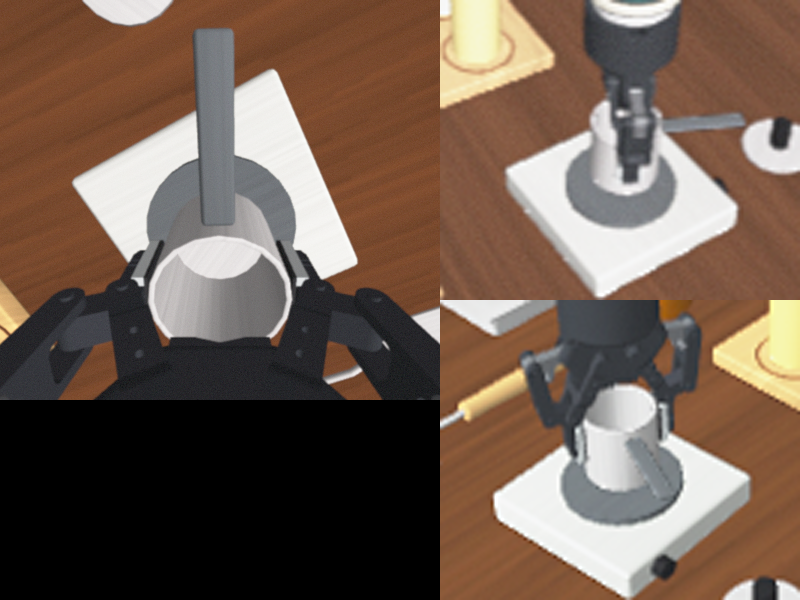

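The pot is centred sideways: the hotplate spans crop columns 147–296 (mid 221.5) and the pot is at 220. I'll check the depth direction too.

```bash
python3 - <<'E'
from h import *
im=cv2.imread('pics/w14.png').astype(int).sum(2)
for col in(343,350): c=im[:,col];print(col,[(i,int(c[i+1]-c[i-1])) for i in range(130,240) if abs(c[i+1]-c[i-1])>60])
u=np.array([-.913,.408])
for a,z in(((320,155),.036),((320,191),.049),((320,193),.049)): print(ray('wrist',a,z)[:2]@u, ray('wrist',a,z))
c0=np.array([.6055,.156])@u;print(c0)
E
```

```text
343 [(156, -137), (157, -336), (158, -284), (160, 65), (195, 67), (196, 114), (197, 68), (238, 154), (239, 166)]
350 [(158, -98), (159, -326), (160, -302), (199, 71), (200, 97), (201, 94)]
-0.43873721833278867 [0.55930641 0.17624886 0.036     ]
-0.4577971009451104 [0.57669862 0.16845279 0.049     ]
-0.45903229512230165 [0.57782624 0.16794869 0.049     ]
-0.4891735000000001
```

Call:
{"name": "carry_out", "arguments": {
  "increments": [
    [[0.08, 0.6, -0.08], 0],
    [[0, 0.5, 0], 0],
    [[0, 0.1, 0], 0],
    [[0, 0.1, 0], 0],
    [[0, 0, 0], 0],
    [[0, 0, 0], 0]
  ]
}}

```text
t: 32.92
eef_pos: [0.606, 0.1565, 0.0511]
eef_rot: [-1.57, 0.001, 1.151]
force: [-5.0, -2.1, 4.6]
grip_width: 0.0601
```

Call:
{"name": "carry_out", "arguments": {
  "increments": [
    [[0, 0, 0], 0],
    [[0, 0, 0], 0],
    [[0, 0, 0], 0],
    [[0, 0, 0], 0],
    [[0, -4, 0], 0],
    [[0, -5, 0], 0],
    [[0, -5, 0], 0],
    [[0, -2, 0], 0],
    [[0, 0, 0], 0]
  ],
  "hand": 1
}}

```text
t: 34.05
eef_pos: [0.6071, 0.1569, 0.2117]
eef_rot: [-1.573, -0.001, 1.15]
force: [0.5, 0.7, -0.3]
grip_width: 0.0855
```

```bash
python3 - <<'E'
from wr import *
im=snap('wrist','w15.png')
PR['p']=[(r,z+.036) for r,z in PR['pot']];wfit('p',(.606,.1565),im)
PR['pr']=[(.03,.096)];wfit('pr',(.606,.1565),im)
wfit('warmer',(.606,.156),im)
for c in('scene','side'):snap(c,c+'3.png')
ims={c:cv2.imread(f'pics/{c}3.png') for c in('scene','side')}
fit('p',(.606,.1565),ims);fit('lid',(.438,.17),ims)
from plan import plan; plan(.4385,.1705,.2,1.15)
E
```

```text
p wrist [0.6018 0.1565] area 3056 3398 px [319.1 183. ]
pr wrist [0.6004 0.1566] area 2776 2992 px [318.6 185.5]
warmer wrist [0.6009 0.1565] area 5668 5742 px [318.9 170.5]
p scene [0.6172 0.1727] area 1112 689
p side [0.5921 0.168 ] area 1306 822
lid scene [0.4375 0.1702] area 353 342
lid side [0.4394 0.1684] area 555 550
t 34.2 at [0.6054 0.1561 0.2085] 1.15 d [-0.1669  0.0144 -0.0085] 4
[[[-1.37, 0.21, 3.96], 0.01], [[-1.37, 0.21, 3.96], 0.01], [[-1.37, 0.21, 3.96], 0.01], [[-1.37, 0.21, 3.96], 0.01]]
```

Call:
{"name": "carry_out", "arguments": {
  "increments": [
    [[-1.4, 0.2, 3.96], 0],
    [[-1.4, 0.2, 3.96], 0],
    [[-1.4, 0.2, 3.96], 0],
    [[-1.4, 0.2, 3.96], 0],
    [[0, 0, 0], 0],
    [[0, 0, 0], 0],
    [[0, 0, 0], 0]
  ]
}}

```text
t: 35.08
eef_pos: [0.4398, 0.17, 0.2022]
eef_rot: [-1.57, -0.0, 1.149]
force: [0.2, -0.8, 0.6]
grip_width: 0.0857
```

```bash
python3 - <<'E'
from wr import *
im=snap('wrist','w16.png')
wfit('lid',(.4385,.17),im)
h=cv2.cvtColor(im,cv2.COLOR_RGB2HSV);q=proj('wrist',[.4385,.17,.03]).astype(int);m=(h[q[1]-25:q[1]+25,q[0]-25:q[0]+25,2]<70).astype(np.uint8);mm=cv2.moments(m,True)
c=np.array([mm['m10'],mm['m01']])/mm['m00']+q-25;print('knob',c,m.sum(),ray('wrist',c,.027))
from plan import plan; plan(.4385,.170,.0135,1.15,5)
E
```

```text
lid wrist [0.4365 0.1701] area 2456 2401 px [319.3 169.8]
knob [319.2        173.64285714] 210 [0.43602439 0.17016598 0.027     ]
t 35.12 at [0.4397 0.1701 0.2023] 1.15 d [-1.200e-03 -1.000e-04 -1.888e-01] 5
[[[-0.01, 3.78, 0.02], -0.0], [[-0.01, 3.78, 0.02], -0.0], [[-0.01, 3.78, 0.02], -0.0], [[-0.01, 3.78, 0.02], -0.0], [[-0.01, 3.78, 0.02], -0.0]]
```

Call:
{"name": "carry_out", "arguments": {
  "increments": [
    [[0, 4, 0.15], 0],
    [[0, 5, 0], 0],
    [[0, 5, 0], 0],
    [[0, 3.3, 0], 0],
    [[0, 1.3, 0], 0],
    [[0, 0.2, 0], 0],
    [[0, 0, 0], 0],
    [[0, 0, 0], 0]
  ]
}}

```text
t: 36.12
eef_pos: [0.4385, 0.171, 0.0158]
eef_rot: [-1.573, -0.001, 1.15]
force: [-0.4, 0.5, 0.3]
grip_width: 0.0847
```

Call:
{"name": "carry_out", "arguments": {
  "increments": [
    [[0, 0, 0], 0],
    [[0, 0, 0], 0],
    [[0, 0, 0], 0],
    [[0, 0, 0], 0],
    [[0, 0, 0], 0],
    [[0, 0, 0], 0],
    [[0, 0, 0], 0],
    [[0, 0, 0], 0],
    [[0, 0, 0], 0],
    [[0, 0, 0], 0]
  ],
  "hand": -1
}}

```text
t: 37.38
eef_pos: [0.4376, 0.1708, 0.0148]
eef_rot: [-1.571, 0.0, 1.151]
force: [-0.8, -1.6, 6.5]
grip_width: 0.0184
```

Call:
{"name": "carry_out", "arguments": {
  "increments": [
    [[0, -3, 0], 0],
    [[0, -5, 0], 0],
    [[0, -5, 0], 0],
    [[0.7, 0, -2], 0],
    [[1.2, 0, -3.5], 0],
    [[1.5, 0, -4.2], 0],
    [[1.1, 0, -3.3], 0],
    [[0.7, 0, -1.9], 0],
    [[0.3, 0, -1], 0],
    [[0, 0, 0], 0]
  ]
}}

```text
t: 38.62
eef_pos: [0.605, 0.1561, 0.1441]
eef_rot: [-1.57, 0.0, 1.15]
force: [-0.2, 1.0, -1.2]
grip_width: 0.0186
```

Call:
{"name": "carry_out", "arguments": {
  "increments": [
    [[0, 0, 0], 0],
    [[0, 0.5, 0], 0],
    [[0, 0, 0], 0],
    [[0, 0, 0], 0]
  ]
}}

```text
t: 39.12
eef_pos: [0.6051, 0.1562, 0.1397]
eef_rot: [-1.571, 0.0, 1.151]
force: [0.7, 0.6, -0.7]
grip_width: 0.0186
```

```bash
python3 - <<'E'
from wr import *
im=snap('wrist','w17.png');snap('scene','s17.png');snap('side','d17.png');s=manip.state();e=s['eef_pos'];print(e,s['eef_rot'],s['force'],s['grip_width'])
b=e[2]-.0148;print('lid bottom',b)
wfit('lid',e[:2],im,b);h=cv2.cvtColor(im,cv2.COLOR_RGB2HSV)
b=[cv2.imread('pics/'+f) for f in('w17.png','s17.png','d17.png')]
c=[]
for n,i in zip(('scene','side'),b[1:]):
    q=proj(n,[.605,.156,.11]).astype(int);c.append(cv2.resize(i[q[1]-50:q[1]+50,q[0]-60:q[0]+60],(360,300),interpolation=cv2.INTER_CUBIC))
cv2.imwrite('pics/c17.png',np.hstack([cv2.copyMakeBorder(b[0][:,100:540],0,200,0,0,0),np.vstack(c)]))
E
```

```text
[0.60526322 0.15617278 0.13976273] [-1.57097555e+00 -2.03318507e-05  1.15053244e+00] [-0.15925842  0.24284909 -0.82655601] 0.018658417098908014
lid bottom 0.12496273180032053
lid wrist [0.6013 0.1569] area 9694 9760 px [319.6 236.7]
```

View pics/c17.png

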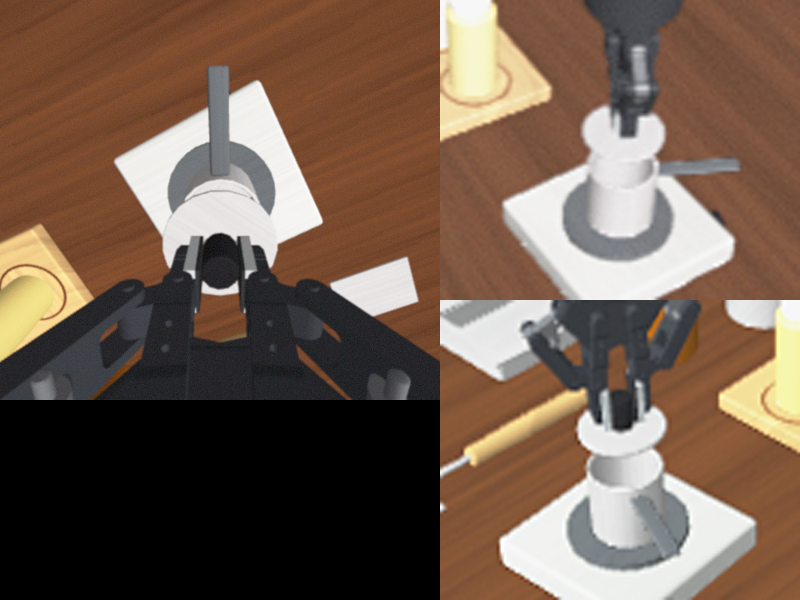

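The lid hangs level above the pot. The wrist fits put the lid at (0.6013,0.1569) and the pot at (0.601,0.1565), so they're aligned within a millimetre.

Call:
{"name": "carry_out", "arguments": {
  "increments": [
    [[0, 1, 0], 0],
    [[0, 1, 0], 0],
    [[0, 0.5, 0], 0],
    [[0, 0.3, 0], 0],
    [[0, 0.3, 0], 0],
    [[0, 0.2, 0], 0],
    [[0, 0, 0], 0],
    [[0, 0, 0], 0]
  ]
}}

```text
t: 40.28
eef_pos: [0.6053, 0.1562, 0.1068]
eef_rot: [-1.571, -0.0, 1.151]
force: [0.1, 0.7, -0.5]
grip_width: 0.0189
```

Call:
{"name": "carry_out", "arguments": {
  "increments": [
    [[0, 0.1, 0], 0],
    [[0, 0.1, 0], 0],
    [[0, 0.05, 0], 0],
    [[0, 0, 0], 0],
    [[0, 0, 0], 0]
  ]
}}

```text
t: 40.9
eef_pos: [0.6053, 0.1562, 0.1049]
eef_rot: [-1.571, 0.0, 1.151]
force: [-2.6, -1.0, 5.7]
grip_width: 0.0185
```

Call:
{"name": "carry_out", "arguments": {
  "increments": [
    [[0, 0, 0], 0],
    [[0, 0, 0], 0],
    [[0, 0, 0], 0],
    [[0, 0, 0], 0],
    [[0, 0, 0], 0],
    [[0, -3, 0], 0],
    [[0, -5, 0], 0],
    [[0, -5, 0], 0],
    [[0, 0, 0], 0],
    [[0, 0, 0], 0]
  ],
  "hand": 1
}}

```text
t: 42.15
eef_pos: [0.6049, 0.1557, 0.2337]
eef_rot: [-1.571, 0.001, 1.15]
force: [-0.0, 0.1, -1.2]
grip_width: 0.0853
```

```bash
python3 - <<'E'
from wr import *
from scipy.optimize import minimize
im=snap('wrist','w18.png');s=manip.state();print(s['eef_pos'],s['force'],s['t'])
wfit('lid',(.602,.1565),im,.090);wfit('warmer',(.603,.156),im)
h=cv2.cvtColor(im,cv2.COLOR_RGB2HSV);q=proj('wrist',[.602,.1565,.115]).astype(int);m=(h[q[1]-40:q[1]+40,q[0]-35:q[0]+35,2]<50).astype(np.uint8);mm=cv2.moments(m,True)
print('knob',ray('wrist',np.array([mm['m10'],mm['m01']])/mm['m00']+q-[35,40],.114),m.sum())
# static: lid, ellipse of lid disc; objects on board by finder
for c in('scene','side'):
    snap(c,c+'4.png')
    i=cv2.imread(f'pics/{c}4.png')
    PR['l2']=[(.034,.096),(.034,.1)];fit('l2',(.605,.1565),{c:i},(c,))
    for t,z in(('dish',.018),('bottle',.018),('mill',.018),('pot',.036),('lid',.09),('jar',0),('mould',0),('spatula',0)):
        r=finder.mark_of(c,t);print(c,t,[(round(a['p'],2),ray(c,a['xy'],z)[:2].round(3).tolist()) for a in r[:2]])
E
```

```text
[0.60456171 0.15563428 0.23291576] [ 0.08736231 -0.83090302  0.6506023 ] 42.2
lid wrist [0.6033 0.1556] area 3321 3380 px [320.3 184.1]
warmer wrist [0.6057 0.1551] area 5351 4981 px [320.8 171.6]
knob [0.60388402 0.15503956 0.114     ] 314
l2 scene [0.6051 0.1543] area 416 421
scene dish [(0.84, [0.638, -0.163])]
scene bottle [(0.89, [0.623, -0.082])]
scene mill [(0.89, [0.632, -0.257])]
scene pot [(0.75, [0.596, 0.161]), (0.24, [0.64, -0.062])]
scene lid [(0.92, [0.442, 0.326]), (0.89, [0.604, 0.151])]
scene jar [(0.71, [0.81, -0.089])]
scene mould [(0.64, [0.79, -0.186]), (0.53, [0.801, 0.175])]
scene spatula [(0.57, [0.793, 0.17])]
l2 side [0.6104 0.1513] area 450 445
side dish [(0.91, [0.631, -0.179])]
side bottle [(0.83, [0.638, -0.081])]
side mill [(0.71, [0.637, -0.293])]
side pot [(0.57, [0.608, 0.155])]
side lid [(0.97, [0.608, 0.15]), (0.6, [0.323, 0.328])]
side jar [(0.57, [0.789, -0.204]), (0.39, [0.608, 0.154])]
side mould [(0.94, [0.774, -0.197])]
side spatula [(0.62, [0.797, 0.166])]
```

The lid disc and knob agree, so it's seated level. I'll do one last numeric check of the board from above.

Call:
{"name": "carry_out", "arguments": {
  "increments": [
    [[-4.3, -1, -2.8], 0],
    [[-4.3, -1, -2.8], 0],
    [[-4.3, -1, -2.8], 0],
    [[-4.3, -1, -2.8], 0],
    [[-4.3, -1, -2.8], 0],
    [[-4.3, -1, -2.8], 0],
    [[-4.3, -1, -2.8], 0],
    [[0, 0, 0], 0],
    [[0, 0, 0], 0],
    [[0, 0, 0], 0]
  ]
}}

```text
t: 44.35
eef_pos: [0.6614, -0.1965, 0.3042]
eef_rot: [-1.57, -0.001, 1.153]
force: [-0.3, 0.7, 0.4]
grip_width: 0.0852
```

```bash
python3 - <<'E'
from wr import *
im=snap('wrist','w19.png');s=manip.state();print(s['eef_pos'],s['eef_rot'])
h=cv2.cvtColor(im,cv2.COLOR_RGB2HSV);m=cams.camera_model('wrist')
v=h[:,:,2].astype(float)
# ring fit: darkest projected circle r=.0365 at z=.018
g=cv2.GaussianBlur(im.astype(np.float32).sum(2),(0,0),1);g2=g-cv2.GaussianBlur(g,(0,0),4)
P=[(.63,-.085),(.63,-.18),(.63,-.2755)]
def sc(dx):
    t=0
    for x,y in P:
        for a_ in np.linspace(0,6.28,60):
            q=proj('wrist',[x+dx[0]+.0365*np.cos(a_),y+dx[1]+.0365*np.sin(a_),.018],m)
            if 0<=q[0]<639 and 0<=q[1]<399: t+=g2[int(round(q[1])),int(round(q[0]))]
    return t
gr=np.arange(-.008,.0081,.001);best=min((sc((i,j)),i,j) for i in gr for j in gr);print('ring shift',best)
# objects masks by colour
def mk(lo,hi,xy,z0,prof,name):
    M=cv2.inRange(h,lo,hi);H=hull('wrist',m,xy,[(r+.006,z+z0) for r,z in prof]);f=np.zeros_like(M);cv2.fillConvexPoly(f,H.round().astype(np.int32),255);M&=f
    mm=cv2.moments(M,True);q=np.array([mm['m10'],mm['m01']])/mm['m00'];pr=[(r,z+z0) for r,z in prof]
    p=least_squares(lambda u:cen(hull('wrist',m,u,pr))-q,xy,diff_step=1e-3,x_scale=.1).x
    print(name,p.round(4),(M>0).sum(),cv2.contourArea(hull('wrist',m,p,pr)),H.min(0),H.max(0))
mk((0,0,150),(180,38,255),P[1],.018,PR['dish'],'dish')
mk((20,60,120),(35,255,255),P[0],.018,[(.025,0),(.025,.09)],'bottle')
mk((5,140,90),(20,255,255),P[2],.018,PR['mill'],'mill')
E
```

```text
[ 0.66142553 -0.19658816  0.30422427] [-1.57046350e+00 -4.01231114e-04  1.15326618e+00]
ring shift (np.float32(-10728.801), np.float64(0.0010000000000000009), np.float64(0.002))
dish [ 0.6301 -0.1769] 1535 1538.8554000953445 [295.8007  111.01132] [348.41544 164.429  ]
bottle [ 0.6263 -0.0953] 1348 1856.8838447150774 [360.16202  80.77655] [424.7247  136.86081]
mill [ 0.631  -0.2803] 1894 1806.1673481584294 [224.87587 140.67538] [285.33896 200.74207]
```

```bash
python3 - <<'E'
from wr import *
im=cv2.imread('pics/w19.png');h=cv2.cvtColor(im,cv2.COLOR_BGR2HSV);m=cams.camera_model('wrist')
for n,xy,z,R in(('mill nub',(.631,-.2735),.128,14),('bottle white cap',(.631,-.083),.12,26)):
    q=proj('wrist',[*xy,z]).astype(int);s=h[q[1]-R:q[1]+R,q[0]-R:q[0]+R];M=((s[:,:,1]<45)&(s[:,:,2]>150)).astype(np.uint8)
    k,l,st,ce=cv2.connectedComponentsWithStats(M);j=1+st[1:,4].argmax();c=ce[j]+q-R;print(n,c,st[j,4],[ray('wrist',c,zz)[:2].round(4) for zz in(z-.01,z)])
# foot fit: step edges along the ring radii at z=.018 for each object (distance of first strong change inward from ring)
g=cv2.GaussianBlur(im,(3,3),0).astype(float)
for n,xy,r in(('dish',(.631,-.178),.029),('bottle',(.631,-.083),.025),('mill',(.631,-.2735),.025)):
    cam=np.array(m['world_from_camera'])[:2,3];d=np.array(cam)-xy;a0=np.arctan2(d[1],d[0]);pts=[]
    for a_ in a0+np.linspace(-1.3,1.3,27):
        rr=np.arange(.0335,.012,-.0005);v=np.array([g[tuple(proj('wrist',[xy[0]+k*np.cos(a_),xy[1]+k*np.sin(a_),.018],m)[::-1].round().astype(int))] for k in rr])
        e=np.abs(v[4:]-v[:-4]).sum(1);i=np.where(e>40)[0]
        if len(i): k=rr[i[0]+2];pts.append([xy[0]+k*np.cos(a_),xy[1]+k*np.sin(a_)])
    pts=np.array(pts);f=least_squares(lambda u:np.hypot(*(pts-u).T)-r,xy,loss='soft_l1',f_scale=.001);print(n,len(pts),f.x.round(4),'minus ring mm',((f.x-xy)*1000).round(1),'rms',np.sqrt(np.mean((np.hypot(*(pts-f.x).T)-r)**2)).round(4))
E
```

```text
mill nub [249.44578313 178.53012048] 83 [array([ 0.6315, -0.2771]), array([ 0.6302, -0.2737])]
bottle white cap [402.37213404 108.52116402] 1134 [array([ 0.6307, -0.0802]), array([ 0.6295, -0.0827])]
dish 27 [ 0.6272 -0.1767] minus ring mm [-3.8  1.3] rms 0.0014
bottle 27 [ 0.6299 -0.0909] minus ring mm [-1.1 -7.9] rms 0.002
mill 27 [ 0.6278 -0.2654] minus ring mm [-3.2  8.1] rms 0.003
```

```bash
python3 -c "
from h import *
print(ticket.close_job())"
```

```text
the job is handed in; nothing more can be done
None
```

I've set up the finishing station and handed the job in at about 44 s of the 144 s allowed. I placed the salt dish, bottle and mill on their rings, stood the pot on the hotplate, then put the steel lid on it. I didn't touch the red look-alike lids, the jar, the ring mould or the spatula.

**What the last checks showed**
- **Salt dish:** it measured about 1 mm from the middle ring's centre, and it was carried level.
- **Bottle and mill:** the bottle's cap and the mill's top both measured within about 4 mm of their ring centres. Just before release both were measured within about 2 mm, and I then nudged each one toward the centre.
- **Pot:** it measured about 1 mm from the hotplate's centre.
- **Lid:** it touched down at 0.1049 m against the expected 0.1048 m. Afterwards its disc and knob positions agreed to within 1 mm, so it is seated and level.

**What failed or disagreed**
- **Foot-edge fit:** my last fit of the feet put the bottle and mill about 8 mm off and the dish about 4 mm off, all leaning toward the camera. I took this for a false edge from the ring lines and did not act on it.
- **Whole-body fits:** in the same picture these also put the bottle about 13 mm and the mill about 7 mm off. I discounted both because the fitted shapes did not match the colour masks.
- **Trained networks:** they disagreed with each other by up to about 36 mm on the objects on the board.
- **Mill grip:** the first grip caught the underside of its head, so I let go and gripped again higher.
- **Final view:** I had used all 16 picture views, so the board was last checked by numbers only.

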